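# Hang a load pail from the sprung bar of a mechanics stand

### The arm

A 7-joint arm with a two-finger parallel gripper is mounted at the origin on the work surface. World frame = base frame: x ahead of the robot, y to its left, z up, the work surface at z = 0. Lengths are in m, angles in rad, forces in N, time in s.
With the tool pointing down it reaches from about 0.425 to 0.925 m from the base axis. Payload 6.8 kg.
Tool frame: the origin (TCP) lies on the centre line of the jaws, within the pads' length; the fingertips stand 17 mm ahead of it and the grasp point (between the pads) lies 2 mm behind it (nose_length is the distance from the TCP to the fingertips, in m); z points along the fingers, x is the direction in which the jaws open and shut, and the axes are right-handed (so a half turn about z gives the same grasp; the last joint's range is limited). The gripper opens to 85 mm and grips with 20 to 120 N. Pads are 22 mm wide; open, the fingers measure 114 mm over their backs; the gripper's body (76 mm by 85 mm) begins 54 mm behind the grasp point. The pads swing forward as they close: fully open they stand 13 mm farther back than shut.
Start: joints at [-1.324, 0.477, 0.022, 1.555, -0.011, 1.109, -0.083], TCP at [0.234, 0.633, 0.248] pointing down, gripper open.
Joint ranges: [-2.96, 2.96], [-0.34, 2.1], [-1.41, 1.46], [0.24, 2.44], [-1.37, 4.51], [0.17, 1.92], [-2.96, 2.96]. Speed limits (rad/s): [2.39, 2.39, 3.14, 3.14, 3.14, 3.14, 3.14].

### API

Orientations are given as a unit quaternion [w, x, y, z].
In Python, from station import * gives the robot as it stands.
- The arm moves only by the tool send_rows, never from a script. Its argument "commands" is a list of rows, each an object with "translation": the shift along the tool's x, y, z in m, a list of three; "rot": the turn, a rotation vector about the tool's x, y, z in degrees, a list of three; "grip": the finger opening in m, from 0 to 0.0854. In form: [{"translation": [tx, ty, tz], "rot": [rx, ry, rz], "grip": grip}, ...]. A call has exactly 5 rows; each row shifts and turns the commanded pose from where the row before left it, along the tool's axes as they then stand; what a row does not reach is not made up. A row lasts 1/12 s, in which the tool goes at most 41.7 mm and 7.16 degrees, less where a joint would pass 70% of its speed; a pose out of reach is approached as far as the arm can. A call with a gripper value outside its range is refused whole. The fingers move at their own pace and stop on an object; "force" is the grip in N (left out, the last holds). Time passes only in rows, so rows that do not move let the fingers close, or fill a call up. It gives the time, the measured TCP pose, the force and the opening at its end, in the units of the state.
- get_obs(): the state, without advancing time (a new reading comes with each control period).
- read_camera(name): name is "side" or "top" or "wrist"; returns a dict with "pixels" (400x640x3 uint8, red, green, blue), "depth" (400x640 float32, m along the optical axis (not along the pixel's ray), 0 where there is no reading), "mtx" (3x3 intrinsics, pixels), "extrinsics" (4x4, takes a point from camera to world coordinates). Camera axes: x right, y up, looking along -z (the intrinsics and any distortion apply to the point x, -y, -z); pixel columns grow to the right and rows downward; lengths in m; the calibration is good to about 2 mm. A picture is of the moment at which its call begins.
- hand_in(): hands the job in, once; it reports no verdict.
The state is a dict: "t": time; "q": joint angles; "joint_vel": joint speeds; "joint_torque": joint torques, N m; "eef_pos": TCP position; "tool_rot": TCP orientation; "contact_force": force on the tool from outside, world axes, zero at the start; "torque": the same for the moment, N m; "gripper_width": opening from 0.0 (shut) to 1.0 (fully open).
Only numpy, scipy, OpenCV 4.12 (cv2) and the standard library are available. Lean on these libraries where they do the work, as an engineer would, in place of code of your own. Each camera call takes 0.05 s, during which the arm holds its last target.

### The job

Take the steel S-hook by its orange tab out of the wooden block and hook its upper curl over the grey bar of the stand, then get it to drop fully into the narrow red groove, wherever that is, sliding it lightly along the bar to feel for it if need be. Then hang the blue pail by its wire bail from the S-hook's lower curl and let go, so that both hang freely with the hook still in the groove. The bar rests on soft measuring springs, so never push it down more than a few millimetres, and do not shift or knock over the glass beaker or the amber jar.

Things in the scene. Friction and masses are not known exactly. Their poses are not given: they have to be found in the camera images.
- hook_grip (a point): Centre of the S-hook's orange tab: 30 (hook x) x 12 (y) x 36 mm (z), gripped across the 12 mm. Hook: 100 g, steel strip 14 mm wide (y), 5 mm thick, bent in its x-z plane, underside 152.5 mm below this point. It starts upright in the pocket of a wooden block (66 mm high), with 3 mm play, leaning a few degrees; its +x points roughly away from the robot; left or right at random.
- hook_crown (a point): Inside peak of the S-hook's upper curl, 34.5 mm below hook_grip. Curl 31 mm wide inside, centred on hook x = 0; free tip on the +x side, ending 24 mm below this point; shank at x = -18 mm, straight to 62 mm below, then slanting to x = +14 mm at 82 mm below. The bar enters from +x, under the tip, over the slant (bar axis about 42 mm below this point); then lower the hook.
- hook_curl (a point): Where the axis of the pail's bail lies when hung: inside the S-hook's lower curl, 144 mm below hook_grip. The curl opens upward; its free tip is on the hook's -x side (x = -15.5 mm), its top 17 mm above this point, and 20 mm of free height lies above the tip, under the slanting shank.
- bar_mid (a point): Axis of the unloaded bar midway between the stand's posts, 250 mm above the table; y along the bar, x away from the robot, z up. Bar: 22 mm diameter, one groove (red neck, 20 mm wide, 8 mm diameter). The bar is clamped at a new lengthwise position each time and this point does not follow: the groove's middle lies anywhere from y = -40 to +40 mm; find it by feel or sight.
- stand: Fixed stand, origin under bar_mid on the table, same axes. Foot plate 320 mm (y) x 70 mm, 12 mm high; posts at y = -130 and +130 mm with black yokes round the bar, up to 20 mm above its axis. Hook riding on the full bar: hook_grip 46.5 mm above the bar's axis; seated in the groove: 39 mm above it. The groove's walls are square.
- beam (a joint): How far the bar is pushed down on its springs, m: 0 unloaded, positive downward, 1500 N/m (1.5 N per mm), travel 20 mm. The hook alone presses it under 1 mm, hook and pail about 2 mm. More than 10 mm (15 N) damages it.
- pail_grip (a point): Centre of the pail's yellow upright grip plate: 32 mm (pail x) x 10 mm (y) x 30 mm high; grip across the 10 mm from above. It is 86 mm from the pail's axis on the pail's -x side, 45 mm above the underside. Blue pail, about 220 g with a weight fixed inside, 68 mm across, 55 mm high, standing on the table on the side opposite the hook, grip plate roughly towards the robot.
- pail_bail (a point): Middle of the top bar's axis of the pail's rigid steel bail, 86 mm from pail_grip along pail +x and 60 mm higher (105 mm above the underside). The top bar is a 6 mm round wire, 40 mm along pail y; it goes in over the tip of the lower curl from the hook's -x side, pail x along hook x.
- beaker_rim (a point): Centre of the mouth of the glass beaker, 66 mm across, 85 mm high, standing beside the stand. To be left alone.
- jar: Amber glass jar with white lid, 56 mm across, 85 mm high, beside the stand; origin under its middle. To be left alone.
Mind the look-alikes: they are no part of the job. Of the things like the part that bears hook_grip, leave any that is turquoise; of the rest the larger one is meant.

How it is judged:
On the way, in this order (a step that is already met when the one before it is completed fails the run):
1. the S-hook's upper curl is over the bar and fully down in the groove, upright, with the bar not pressed down (sag under 2 mm) (z of hook_grip in the frame of bar_mid between 0.033 and 0.0415 m and x of hook_grip in the frame of bar_mid between -0.02 and 0.02 m and angle between hook_grip's own z axis and vertical below 0.3 rad and value of joint beam below 0.002 m), for 0.2 s.
2. the pail's bail lies in the hook's lower curl and the bar carries the pail (distance between pail_bail and hook_curl below 0.014 m and value of joint beam above 0.001 m), for 0.2 s.
At the end, for the whole second after the job is handed in: The S-hook hangs seated in the bar's groove (tab centre 31 to 41 mm above the unloaded bar axis, within 20 mm of it in x, tilt under 0.3 rad), the pail hangs by its bail within 14 mm of the seat of the lower curl, tilt under 0.3 rad, and the bar carries both freely (sag 1 to 4 mm) (all of step 2 and z of hook_grip in the frame of bar_mid between 0.031 and 0.041 m and x of hook_grip in the frame of bar_mid between -0.02 and 0.02 m and angle between each of hook_grip, pail_bail's own z axis and vertical below 0.3 rad and value of joint beam below 0.004 m); the robot touches nothing.
It fails at once if the bar is pushed down more than 10 mm (15 N) (value of joint beam above 0.01 m).
It fails at once if the beaker or the jar is shifted by more than 30 mm (distance of any of beaker_rim, jar from where it was at the start of the episode above 0.03 m).
It also fails if it takes over 72 s, if anything falls off the work surface, if the arm or the gripper's body presses on something with over 40 N, if the wrist force passes 120 N, or if a joint passes its speed limit or range.

## Working session

There is one attempt and no reset: what is moved stays moved. The work goes in short steps, Python scripts to look and compute and a tool call to move; the robot and the scene stay as the last step left them, time stands still between calls to the robot, and variables do not carry over. Pictures are saved under pics/ and viewed, and the job is handed in when it is done.

Besides the shell and the picture viewer there is one more tool, called after ">>>" by a JSON object that holds its "api" and its "payload", one argument or row to a line. send_rows: Moves the arm, as the interface text tells. Its arguments: {"type":"object","properties":{"commands":{"type":"array","items":{"type":"object","properties":{"translation":{"type":"array","items":{"type":"number"}},"rot":{"type":"array","items":{"type":"number"}},"grip":{"type":"number"}}}},"force":{"type":"number"}},"required":["commands"]}

```bash
ls; mkdir -p pics; cat > h.py <<'E'
from station import *
import numpy as np, cv2
def cam(n):
    return read_camera(n)
def save(c,name,crop=None,scale=1):
    im=c["pixels"][:,:,::-1]
    if crop: im=im[crop[1]:crop[3],crop[0]:crop[2]]
    if scale!=1: im=cv2.resize(im,None,fx=scale,fy=scale,interpolation=cv2.INTER_CUBIC)
    cv2.imwrite("pics/"+name,im)
def pt(c,u,v,d=None):
    K=c["mtx"];E=c["extrinsics"]
    if d is None: d=c["depth"][int(round(v)),int(round(u))]
    x=(u-K[0,2])/K[0,0]*d;y=(v-K[1,2])/K[1,1]*d
    return (E@np.array([x,-y,-d,1]))[:3]
def ray(c,u,v,z):
    o=c["extrinsics"][:3,3];p=pt(c,u,v,1.0);r=p-o
    return o+r*(z-o[2])/r[2]
def proj(c,P):
    K=c["mtx"];q=np.linalg.inv(c["extrinsics"])@np.append(P,1)
    return K[0,0]*q[0]/-q[2]+K[0,2],K[1,1]*-q[1]/-q[2]+K[1,2]
E
python3 - <<'E'
from h import *
print(get_obs())
for n in ["side","top","wrist"]:
    c=cam(n); save(c,n+"0.png"); np.savez("pics/"+n+"0.npz",**c); print(n,c["mtx"],c["extrinsics"],[k for k in c])
E
```

```text
pics
{'t': 0.0, 'q': array([-1.32411126,  0.47781644,  0.02232259,  1.55646062, -0.01150472,
        1.10931624, -0.08307246]), 'joint_vel': array([-0.00109717, -0.00012356,  0.00081509,  0.00031138, -0.00026184,
        0.00170502, -0.0023885 ]), 'joint_torque': array([ 6.01403517e-04, -5.96453762e+01,  1.60857640e+00, -2.81193280e+01,
        1.25494946e-02,  9.35210672e-03,  1.87404157e-05]), 'eef_pos': array([0.23429013, 0.63242391, 0.24731054]), 'tool_rot': array([ 5.86215495e-04,  8.20770778e-01,  5.71256907e-01, -7.30191713e-04]), 'contact_force': array([ 0.62877828,  0.99717218, -0.32689576]), 'torque': array([-0.02865795,  0.00303823,  0.00850929]), 'gripper_width': 1.0022568279489168}
side [[375.82930983   0.         313.38727642]
 [  0.         375.82930983 198.41200439]
 [  0.           0.           1.        ]] [[ 0.92154301  0.28963817 -0.25858887  0.21609164]
 [-0.38825809  0.69384993 -0.6064882  -0.67962683]
 [ 0.00375974  0.65930418  0.75186692  0.96268495]
 [ 0.          0.          0.          1.        ]] ['pixels', 'depth', 'mtx', 'extrinsics']
top [[487.31329828   0.         326.03832157]
 [  0.         487.31329828 203.45279949]
 [  0.           0.           1.        ]] [[-0.01914061  0.99326618 -0.11426259  0.36525052]
 [-0.99965574 -0.01696088  0.02001836 -0.03113163]
 [ 0.01794557  0.11460641  0.99324887  1.29227552]
 [ 0.          0.          0.          1.        ]] ['pixels', 'depth', 'mtx', 'extrinsics']
wrist [[300.84791734   0.         323.07404062]
 [  0.         300.84791734 198.2860406 ]
 [  0.           0.           1.        ]] [[ 0.34736221 -0.89483167 -0.28038505  0.1627942 ]
 [ 0.93773031  0.33109778  0.10505302  0.65803423]
 [-0.0011699  -0.29941701  0.95412163  0.3729378 ]
 [ 0.          0.          0.          1.        ]] ['pixels', 'depth', 'mtx', 'extrinsics']
```

View pics/side0.png

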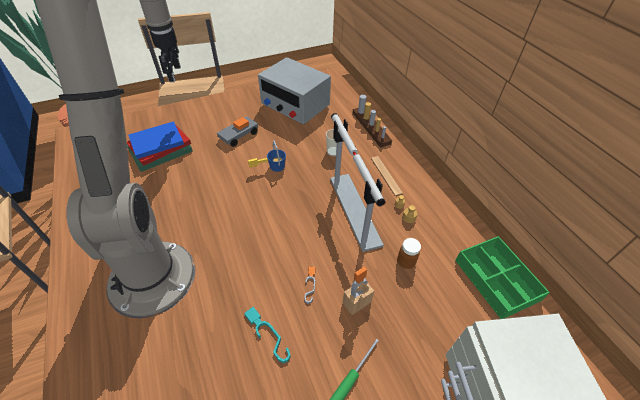

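View pics/top0.png

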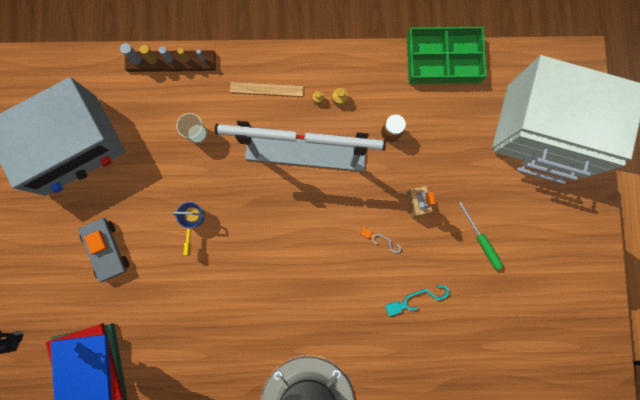

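View pics/wrist0.png

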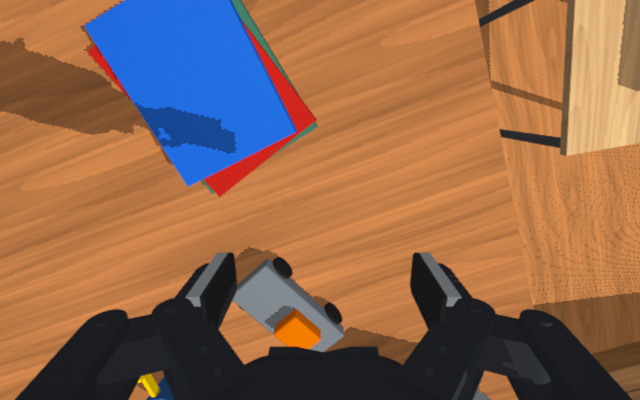

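Hook look-alikes:
- Upright hook in the wooden block: top (430,198), side (360,274). It is orange and the larger of the two.
- Small orange hook lying flat: top (367,233), side (311,271).
- Turquoise hook: top (393,308), side (253,315).

I choose the one in the block and check it in a close crop.

```bash
python3 - <<'E'
from h import *
import cv2
S=dict(np.load("pics/side0.npz"));T=dict(np.load("pics/top0.npz"))
a=cv2.resize(S["pixels"][250:320,330:390],None,fx=6,fy=6,interpolation=2)
b=cv2.resize(T["pixels"][175:225,400:445],None,fx=8,fy=8,interpolation=2)
b=cv2.resize(b,(int(420*b.shape[1]/b.shape[0]),420))
cv2.imwrite("pics/hk.png",np.hstack([a,b])[:,:,::-1])
c=cv2.resize(T["pixels"][195:265,165:215],None,fx=6,fy=6,interpolation=2)
d=cv2.resize(S["pixels"][135:180,240:295],None,fx=8,fy=8,interpolation=2)
d=cv2.resize(d,(int(420*d.shape[1]/d.shape[0]),420))
cv2.imwrite("pics/pl.png",np.hstack([c,d])[:,:,::-1])
for n,C in (("S",S),("T",T)):
    hsv=cv2.cvtColor(C["pixels"],cv2.COLOR_RGB2HSV)
    for nm,lo,hi in (("orange",(5,200,120),(14,255,255)),("red",(0,180,90),(4,255,255)),("yellow",(22,180,120),(32,255,255)),("blue",(100,150,60),(120,255,255))):
        m=cv2.inRange(hsv,lo,hi);k,l,st,ce=cv2.connectedComponentsWithStats(m)
        for i in range(1,k):
            if st[i,4]>12:
                u,v=ce[i];ds=C["depth"][l==i];print(n,nm,st[i],ce[i].round(1),pt(C,u,v,np.median(ds)).round(3))
E
```

```text
S red [290 111   6   6  25] [292.2 113.7] [0.627 0.506 0.051]
S red [139 127  52  38 293] [165.  150.2] [0.123 0.486 0.045]
S red [127 141   6  10  20] [129.2 145. ] [0.005 0.567 0.044]
S blue [   0   59   33  135 3092] [ 12.8 132.4] [-0.775  1.729 -0.519]
S blue [264  99   6   6  27] [266.7 101.3] [0.559 0.628 0.05 ]
S blue [ 129  122   55   37 1207] [155.2 139.6] [0.1   0.536 0.063]
S blue [267 150  18  21 227] [275.8 160. ] [0.482 0.29  0.035]
T orange [426 192  10  13 100] [430.2 198.2] [ 0.502 -0.296  0.173]
T orange [361 228  12  10  78] [366.4 233.2] [ 0.432 -0.162  0.007]
T orange [ 85 231  21  23 298] [ 94.8 242.1] [0.42  0.525 0.058]
T red [297 135   7   3  18] [299.7 136.2] [0.634 0.003 0.252]
T red [101 157   9   8  48] [104.6 160.1] [0.629 0.509 0.054]
T red [ 55 324  48  16 255] [ 85.4 332. ] [0.198 0.547 0.043]
T red [ 46 341   4  16  36] [ 47.9 347.3] [0.163 0.638 0.044]
T red [111 367  10  33 155] [115.  387.3] [0.064 0.47  0.043]
T yellow [184 229   6  26  96] [186.6 242.9] [0.414 0.297 0.055]
T blue [ 51 183  11   9  75] [ 55.8 187.1] [0.561 0.631 0.053]
T blue [187 218  15   9  32] [194.4 223.7] [0.465 0.287 0.018]
T blue [  51  335   60   65 3487] [ 81.  368.6] [0.114 0.546 0.061]
```

```bash
sleep 1; ls pics
```

```text
hk.png
pl.png
side0.npz
side0.png
top0.npz
top0.png
wrist0.npz
wrist0.png
```

View pics/hk.png

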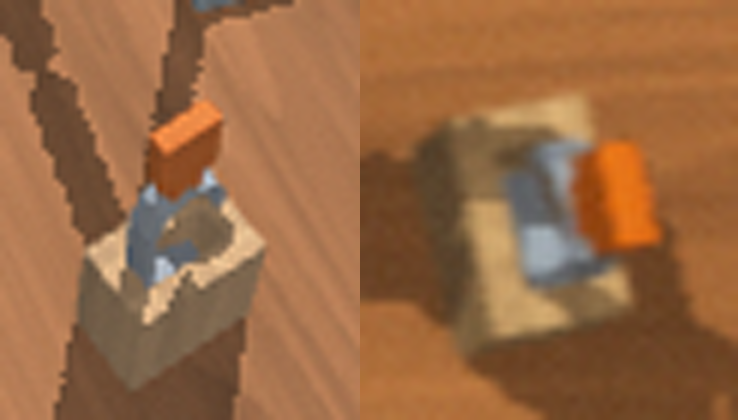

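View pics/pl.png

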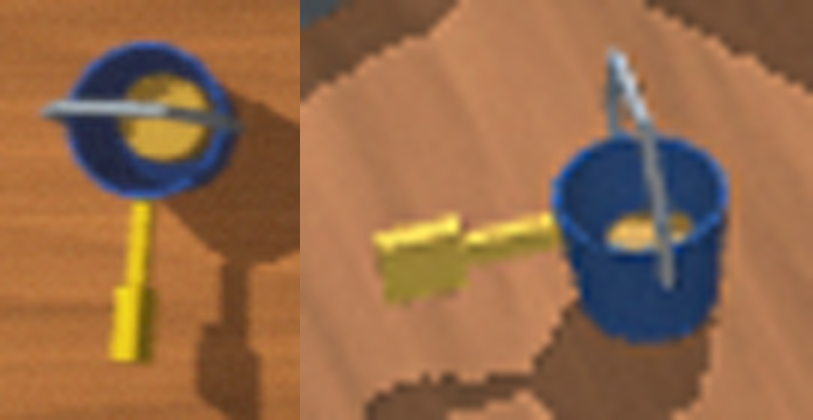

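The crop shows a tall orange tab on a steel hook in the block. It is upright and clearly larger than the flat one, so the choice holds. The yellow pail plate is near top (184,255). Next I measure the poses.

```bash
python3 - <<'E'
from h import *
S=dict(np.load("pics/side0.npz"));T=dict(np.load("pics/top0.npz"))
def cloud(C):
    v,u=np.mgrid[0:400,0:640];K=C["mtx"];d=C["depth"]
    x=(u-K[0,2])/K[0,0]*d;y=(v-K[1,2])/K[1,1]*d
    P=np.stack([x,-y,-d,np.ones_like(d)],-1)@C["extrinsics"].T
    return P[...,:3]
for n,C in(("T",T),("S",S)):
    P=cloud(C);H=cv2.cvtColor(C["pixels"],cv2.COLOR_RGB2HSV)
    bar=(P[...,2]>.235)&(P[...,2]<.29)&(P[...,0]>.5)&(P[...,0]<.75)&(abs(P[...,1])<.22)&(C["depth"]>0)
    Q=P[bar];m=Q.mean(0);w,s,vt=np.linalg.svd(Q-m);print(n,"bar",len(Q),m.round(4),vt[0].round(4),"zmax",np.percentile(Q[:,2],[50,95,99]).round(4))
    t=(Q-m)@vt[0];print(" ends",(m+vt[0]*t.min()).round(3),(m+vt[0]*t.max()).round(3))
    yoke=bar&(C["pixels"].max(-1)<50)
    if yoke.sum():
        Y=P[yoke];
        for s in (Y[:,1]>0,Y[:,1]<=0):
            if s.sum(): print(" yoke",s.sum(),Y[s].mean(0).round(4),Y[s].min(0).round(3),Y[s].max(0).round(3))
    red=bar&(H[...,1]>130)&((H[...,0]<8)|(H[...,0]>172)); R=P[red]
    print(" red",len(R),R.mean(0).round(4) if len(R) else "", R.min(0).round(3),R.max(0).round(3))
    org=(H[...,0]<16)&(H[...,1]>190)&(P[...,2]>.12)&(P[...,2]<.2)&(C["pixels"][...,0]>90)
    O=P[org];print(" tab",len(O),O.mean(0).round(4),np.percentile(O,[2,98],axis=0).round(4))
    top=O[O[:,2]>np.percentile(O[:,2],98)-.006]; r=cv2.minAreaRect((top[:,:2]*1000).astype(np.float32));print(" tabtop rect mm",len(top),r,top.mean(0).round(4))
    blu=(H[...,0]>98)&(H[...,0]<122)&(H[...,1]>140)&(P[...,0]>.4)&(P[...,0]<.55)&(P[...,1]>.15)&(P[...,1]<.4)&(P[...,2]>.045)
    B=P[blu];
    if len(B)>10:
        A=np.c_[2*B[:,:2],np.ones(len(B))];cc=np.linalg.lstsq(A,(B[:,:2]**2).sum(1),rcond=None)[0];print(" pail rim centre",len(B),cc[:2],np.sqrt(cc[2]+cc[0]**2+cc[1]**2))
    yel=(H[...,0]>=20)&(H[...,0]<34)&(H[...,1]>170)&(P[...,0]>.3)&(P[...,0]<.46)&(P[...,1]>.2)&(P[...,1]<.4)
    Y=P[yel];print(" yellow",len(Y),Y.mean(0).round(4),np.percentile(Y,[2,98],axis=0).round(4))
    t=Y[Y[:,2]>.054];print(" plate top",len(t),t.mean(0).round(4),cv2.minAreaRect((t[:,:2]*1000).astype(np.float32)))
    g=(P[...,2]>.08)&(P[...,2]<.12)&(P[...,0]>.4)&(P[...,0]<.54)&(P[...,1]>.15)&(P[...,1]<.4)
    G=P[g]; print(" bail",len(G),G.mean(0).round(4),cv2.minAreaRect((G[:,:2]*1000).astype(np.float32)),np.percentile(G[:,2],95))
    # foot plate
    f=(P[...,2]>.006)&(P[...,2]<.02)&(P[...,0]>.55)&(P[...,0]<.72)&(abs(P[...,1])<.22)&(H[...,1]<80)
    F=P[f];print(" foot",len(F),cv2.minAreaRect((F[:,:2]*1000).astype(np.float32)))
    blk=(P[...,2]>.058)&(P[...,2]<.074)&(abs(P[...,0]-.5)<.08)&(abs(P[...,1]+.29)<.08)
    B=P[blk];print(" block",len(B),cv2.minAreaRect((B[:,:2]*1000).astype(np.float32)))
    for nm,x,y in (("jar",.64,-.19),("beaker",.64,.2)):
        j=(P[...,2]>.07)&(P[...,2]<.1)&(abs(P[...,0]-x)<.07)&(abs(P[...,1]-y)<.07);J=P[j];
        if len(J):print(" ",nm,len(J),J.mean(0).round(3),J.min(0).round(3),J.max(0).round(3))
E
```

```text
T bar 1923 [0.6312 0.0012 0.2578] [-1.142e-01 -9.935e-01  5.000e-04] zmax [0.2583 0.2673 0.2708]
 ends [0.652 0.186 0.258] [ 0.61  -0.184  0.258]
 yoke 88 [0.6409 0.1265 0.2573] [0.628 0.113 0.235] [0.663 0.184 0.272]
 yoke 83 [ 0.6123 -0.1299  0.2578] [ 0.598 -0.142  0.235] [ 0.633 -0.117  0.272]
 red 27 [0.633  0.0017 0.2522] [ 0.629 -0.007  0.249] [0.637 0.011 0.256]
 tab 105 [ 0.5027 -0.2973  0.1676] [[ 0.4885 -0.3058  0.1379]
 [ 0.5162 -0.2918  0.1797]]
 tabtop rect mm 52 ((502.5877685546875, -299.4024658203125), (28.98707389831543, 11.639670372009277), 9.213003158569336) [ 0.5029 -0.2989  0.1758]
 pail rim centre 30 [0.48491308 0.29124594] 0.031082837639983537
 yellow 127 [0.4127 0.2994 0.0435] [[ 0.3857  0.292  -0.0048]
 [ 0.4489  0.3198  0.0622]]
 plate top 51 [0.3995 0.2968 0.0582] ((405.74310302734375, 297.3909606933594), (10.512686729431152, 40.38814926147461), 86.94084167480469)
 bail 67 [0.4845 0.2849 0.101 ] ((485.1282958984375, 289.77490234375), (69.01976776123047, 6.126721382141113), 86.25940704345703) 0.10927303123347888
 foot 2325 ((652.0004272460938, -5.06228637695
[... 992 characters left out ...]
ellow 8 [0.4071 0.2936 0.0476] [[0.3835 0.2911 0.0371]
 [0.4497 0.2964 0.0546]]
 plate top 1 [0.3891 0.295  0.0547] ((389.1145935058594, 295.0317077636719), (0.0, 0.0), 0.0)
 bail 34 [0.4831 0.2788 0.0991] ((484.0776672363281, 287.3057861328125), (68.49653625488281, 6.343218803405762), 86.4203109741211) 0.10933680935415871
 foot 1430 ((650.8538208007812, -4.34234619140625), (324.9107666015625, 70.36798095703125), 83.43765258789062)
 block 278 ((508.7453308105469, -298.6114501953125), (69.57926940917969, 42.813011169433594), 10.290559768676758)
  jar 201 [ 0.678 -0.219  0.084] [ 0.607 -0.26   0.07 ] [ 0.71  -0.128  0.099]
  beaker 19 [0.687 0.255 0.08 ] [0.641 0.134 0.071] [0.699 0.268 0.094]
```

Two cameras agree within about 3 mm on everything measured.

| Item | Measurement | Check |
|---|---|---|
| Bar | Axis near x ≈ 0.632 at y ≈ 0, yaw -6.5° | Given height 250 mm |
| Groove | World y ≈ +0.002 | Red neck seen in both views |
| Tab | About (0.502, -0.300, 0.157), yaw ≈ 10° | Top face 29 x 11.6 mm against the given 30 x 12 |
| Pail | Yaw ≈ -3.7° | Consistent with the bail direction |

I'll write a row planner and start moving.

```bash
cat >> h.py <<'E'
from scipy.spatial.transform import Rotation as Ro
def cur():
    o=get_obs();q=o["tool_rot"];return o,np.array(o["eef_pos"]),Ro.from_quat([q[1],q[2],q[3],q[0]])
def down(yaw): # tool x at yaw deg, z down
    a=np.radians(yaw);x=[np.cos(a),np.sin(a),0];y=[np.sin(a),-np.cos(a),0]
    return Ro.from_matrix(np.array([x,y,[0,0,-1]]).T)
def plan(p,R,n,grip=None):
    o,p0,R0=cur();rv=(R0.inv()*R).as_rotvec()
    r=np.degrees(rv)/n
    T=np.array(p)-p0
    print("cur",p0.round(4),"yaw",np.degrees(np.arctan2(*R0.as_matrix()[[1,0],0])).round(2),"t",o["t"],"F",np.round(o["contact_force"],2),"w",round(o["gripper_width"],3),"q1,7",o["q"][[0,6]].round(2))
    print("total",T.round(4),"tool",R0.inv().apply(T).round(4),"rot",np.degrees(rv).round(2))
    for i in range(n):
        Ri=R0*Ro.from_rotvec(rv*i/n)
        print('{"translation":%s,"rot":%s}'%(list(map(float,(Ri.inv().apply(T/n)).round(4))),list(map(float,r.round(2)))))
E
python3 - <<'E'
from h import *
plan([0.45,0.2,0.30],down(100),15)
E
```

```text
cur [0.2343 0.6326 0.2476] yaw 69.67 t 0.15 F [-0.18  0.17  0.4 ] w 1.005 q1,7 [-1.32 -0.08]
total [ 0.2157 -0.4326  0.0524] tool [-0.3308  0.3525 -0.0519] rot [-2.000e-02  8.000e-02 -3.033e+01]
{"translation":[-0.0221, 0.0235, -0.0035],"rot":[-0.0, 0.01, -2.02]}
{"translation":[-0.0229, 0.0227, -0.0035],"rot":[-0.0, 0.01, -2.02]}
{"translation":[-0.0237, 0.0219, -0.0035],"rot":[-0.0, 0.01, -2.02]}
{"translation":[-0.0244, 0.021, -0.0035],"rot":[-0.0, 0.01, -2.02]}
{"translation":[-0.0251, 0.0202, -0.0035],"rot":[-0.0, 0.01, -2.02]}
{"translation":[-0.0258, 0.0193, -0.0035],"rot":[-0.0, 0.01, -2.02]}
{"translation":[-0.0265, 0.0183, -0.0035],"rot":[-0.0, 0.01, -2.02]}
{"translation":[-0.0271, 0.0174, -0.0035],"rot":[-0.0, 0.01, -2.02]}
{"translation":[-0.0277, 0.0164, -0.0035],"rot":[-0.0, 0.01, -2.02]}
{"translation":[-0.0283, 0.0154, -0.0035],"rot":[-0.0, 0.01, -2.02]}
{"translation":[-0.0288, 0.0144, -0.0035],"rot":[-0.0, 0.01, -2.02]}
{"translation":[-0.0293, 0.0134, -0.0035],"rot":[-0.0, 0.01, -2.02]}
{"translation":[-0.0298, 0.0124, -0.0035],"rot":[-0.0, 0.01, -2.02]}
{"translation":[-0.0302, 0.0113, -0.0035],"rot":[-0.0, 0.01, -2.02]}
{"translation":[-0.0306, 0.0102, -0.0035],"rot":[-0.0, 0.01, -2.02]}
```

>>> {"api": "send_rows", "payload": {
  "commands": [
    {"translation":[-0.022,0.0235,-0.0035],"rot":[0,0,-2],"grip":0.085},
    {"translation":[-0.023,0.0227,-0.0035],"rot":[0,0,-2],"grip":0.085},
    {"translation":[-0.0237,0.022,-0.0035],"rot":[0,0,-2],"grip":0.085},
    {"translation":[-0.0244,0.021,-0.0035],"rot":[0,0,-2],"grip":0.085},
    {"translation":[-0.025,0.02,-0.0035],"rot":[0,0,-2],"grip":0.085}
  ]
}}

```text
t: 0.57
eef_pos: [0.3066, 0.4871, 0.2656]
tool_rot: [0.0, 0.767, 0.641, -0.0]
contact_force: [0.2, -0.6, -0.2]
gripper_width: 0.993
```

>>> {"api": "send_rows", "payload": {
  "commands": [
    {"translation":[-0.0258,0.0193,-0.0035],"rot":[0,0,-2],"grip":0.085},
    {"translation":[-0.0265,0.0183,-0.0035],"rot":[0,0,-2],"grip":0.085},
    {"translation":[-0.0271,0.0174,-0.0035],"rot":[0,0,-2],"grip":0.085},
    {"translation":[-0.0277,0.0164,-0.0035],"rot":[0,0,-2],"grip":0.085},
    {"translation":[-0.0283,0.0154,-0.0035],"rot":[0,0,-2],"grip":0.085}
  ]
}}

```text
t: 0.98
eef_pos: [0.378, 0.3427, 0.2833]
tool_rot: [-0.0, 0.709, 0.706, -0.0]
contact_force: [0.5, 0.9, -0.2]
gripper_width: 0.996
```

>>> {"api": "send_rows", "payload": {
  "commands": [
    {"translation":[-0.0288,0.0144,-0.0035],"rot":[0,0,-2],"grip":0.085},
    {"translation":[-0.0293,0.0134,-0.0035],"rot":[0,0,-2],"grip":0.085},
    {"translation":[-0.0298,0.0124,-0.0035],"rot":[0,0,-2],"grip":0.085},
    {"translation":[-0.0302,0.0113,-0.0035],"rot":[0,0,-2],"grip":0.085},
    {"translation":[-0.0306,0.0102,-0.0035],"rot":[0,0,-2],"grip":0.085}
  ]
}}

```text
t: 1.4
eef_pos: [0.449, 0.1981, 0.3009]
tool_rot: [-0.0, 0.644, 0.765, -0.0]
contact_force: [0.9, 0.5, 0.9]
gripper_width: 0.996
```

```bash
python3 - <<'E'
from h import *
c=cam("wrist");save(c,"w1.png")
a=np.radians(10)
plan([0.502+.0,-0.300,0.29],down(100),20)
E
```

```text
cur [0.4524 0.1914 0.3017] yaw 99.41 t 1.45 F [ 1.96 -5.92  0.26] w 0.997 q1,7 [-0.7   1.23]
total [ 0.0496 -0.4914 -0.0117] tool [-0.4929 -0.0314  0.013 ] rot [ 0.11  0.15 -0.59]
{"translation":[-0.0246, -0.0016, 0.0006],"rot":[0.01, 0.01, -0.03]}
{"translation":[-0.0246, -0.0016, 0.0006],"rot":[0.01, 0.01, -0.03]}
{"translation":[-0.0246, -0.0016, 0.0006],"rot":[0.01, 0.01, -0.03]}
{"translation":[-0.0246, -0.0016, 0.0006],"rot":[0.01, 0.01, -0.03]}
{"translation":[-0.0246, -0.0016, 0.0006],"rot":[0.01, 0.01, -0.03]}
{"translation":[-0.0246, -0.0016, 0.0006],"rot":[0.01, 0.01, -0.03]}
{"translation":[-0.0246, -0.0016, 0.0006],"rot":[0.01, 0.01, -0.03]}
{"translation":[-0.0246, -0.0017, 0.0006],"rot":[0.01, 0.01, -0.03]}
{"translation":[-0.0246, -0.0017, 0.0006],"rot":[0.01, 0.01, -0.03]}
{"translation":[-0.0246, -0.0017, 0.0006],"rot":[0.01, 0.01, -0.03]}
{"translation":[-0.0246, -0.0017, 0.0006],"rot":[0.01, 0.01, -0.03]}
{"translation":[-0.0246, -0.0017, 0.0006],"rot":[0.01, 0.01, -0.03]}
{"translation":[-0.0246, -0.0017, 0.0006],"rot":[0.01, 0.01, -0.03]}
{"translation":[-0.0246, -0.0017, 0.0006],"rot":[0.01, 0.01, -0.03]}
{"translation":[-0.0246, -0.0017, 0.0006],"rot":[0.01, 0.01, -0.03]}
{"translation":[-0.0246, -0.0018, 0.0006],"rot":[0.01, 0.01, -0.03]}
{"translation":[-0.0246, -0.0018, 0.0006],"rot":[0.01, 0.01, -0.03]}
{"translation":[-0.0246, -0.0018, 0.0006],"rot":[0.01, 0.01, -0.03]}
{"translation":[-0.0246, -0.0018, 0.0006],"rot":[0.01, 0.01, -0.03]}
{"translation":[-0.0246, -0.0018, 0.0006],"rot":[0.01, 0.01, -0.03]}
```

View pics/w1.png

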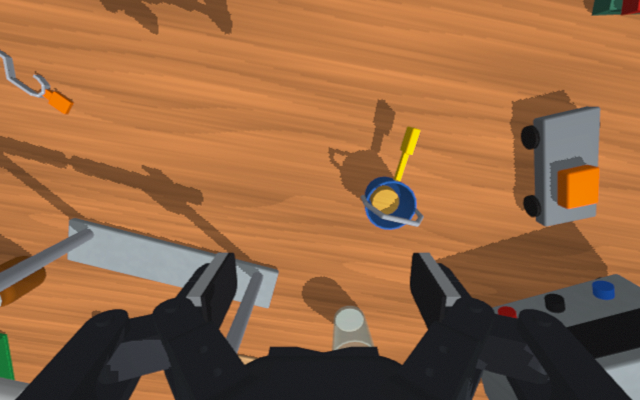

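The wrist view shows the pail (plate at (412,140)) and the small flat hook at (60,100). Continuing to above the block.

>>> {"api": "send_rows", "payload": {
  "commands": [
    {"translation":[-0.0246,-0.0016,0],"rot":[0,0,0],"grip":0.085},
    {"translation":[-0.0246,-0.0016,0],"rot":[0,0,0],"grip":0.085},
    {"translation":[-0.0246,-0.0016,0],"rot":[0,0,0],"grip":0.085},
    {"translation":[-0.0246,-0.0016,0],"rot":[0,0,0],"grip":0.085},
    {"translation":[-0.0246,-0.0016,0],"rot":[0,0,0],"grip":0.085}
  ]
}}

```text
t: 1.87
eef_pos: [0.4613, 0.0761, 0.3007]
tool_rot: [-0.0, 0.645, 0.764, -0.0]
contact_force: [0.8, -0.9, -0.6]
gripper_width: 0.992
```

>>> {"api": "send_rows", "payload": {
  "commands": [
    {"translation":[-0.0246,-0.0016,0],"rot":[0,0,0],"grip":0.085},
    {"translation":[-0.0246,-0.0016,0],"rot":[0,0,0],"grip":0.085},
    {"translation":[-0.0246,-0.0016,0],"rot":[0,0,0],"grip":0.085},
    {"translation":[-0.0246,-0.0016,0],"rot":[0,0,0],"grip":0.085},
    {"translation":[-0.0246,-0.0016,0],"rot":[0,0,0],"grip":0.085}
  ]
}}

```text
t: 2.28
eef_pos: [0.4741, -0.0464, 0.3007]
tool_rot: [-0.0, 0.645, 0.764, 0.0]
contact_force: [0.5, -0.1, -0.1]
gripper_width: 1.0
```

>>> {"api": "send_rows", "payload": {
  "commands": [
    {"translation":[-0.0246,-0.0016,0],"rot":[0,0,0],"grip":0.085},
    {"translation":[-0.0246,-0.0016,0],"rot":[0,0,0],"grip":0.085},
    {"translation":[-0.0246,-0.0016,0],"rot":[0,0,0],"grip":0.085},
    {"translation":[-0.0246,-0.0016,0],"rot":[0,0,0],"grip":0.085},
    {"translation":[-0.0246,-0.0016,0],"rot":[0,0,0],"grip":0.085}
  ]
}}

```text
t: 2.7
eef_pos: [0.487, -0.169, 0.3007]
tool_rot: [-0.0, 0.645, 0.764, 0.0]
contact_force: [0.2, -0.1, -0.7]
gripper_width: 0.999
```

>>> {"api": "send_rows", "payload": {
  "commands": [
    {"translation":[-0.0246,-0.0016,0],"rot":[0,0,0],"grip":0.085},
    {"translation":[-0.0246,-0.0016,0],"rot":[0,0,0],"grip":0.085},
    {"translation":[-0.0246,-0.0016,0],"rot":[0,0,0],"grip":0.085},
    {"translation":[-0.0246,-0.0016,0],"rot":[0,0,0],"grip":0.085},
    {"translation":[0,0,0],"rot":[0,0,0],"grip":0.085}
  ]
}}

```text
t: 3.12
eef_pos: [0.4965, -0.2711, 0.3008]
tool_rot: [0.001, 0.647, 0.762, -0.001]
contact_force: [-0.9, -0.3, 0.2]
gripper_width: 0.993
```

```bash
python3 - <<'E'
from h import *
c=cam("wrist");save(c,"w2.png");np.savez("pics/w2.npz",**c)
H=cv2.cvtColor(c["pixels"],cv2.COLOR_RGB2HSV)
m=cv2.inRange(H,(4,190,90),(16,255,255));k,l,st,ce=cv2.connectedComponentsWithStats(m)
for i in range(1,k):
    if st[i,4]>60:
        print(st[i],ce[i].round(1))
        b=(l==i)&(c["pixels"][...,0]>180);vv,uu=np.nonzero(l==i)
        P=np.array([pt(c,u,v) for u,v in zip(uu,vv)]);print(P.mean(0).round(4),np.percentile(P,[2,50,98],axis=0).round(4))
        t=P[P[:,2]>np.percentile(P[:,2],98)-.006];print("top",len(t),t.mean(0).round(4),cv2.minAreaRect((t[:,:2]*1000).astype(np.float32)))
print(cur()[1], cur()[0]["q"])
E
```

```text
[399 116  24  23 321] [410.4 126.3]
[ 0.4304 -0.1647  0.0108] [[ 0.4197 -0.1789  0.0033]
 [ 0.4301 -0.1642  0.0084]
 [ 0.4428 -0.1498  0.0103]]
top 311 [ 0.4304 -0.1647  0.0111] ((421.70703125, -215.3853759765625), (135.7572784423828, 24.27303123474121), 79.36476135253906)
[284 174  17  39 578] [292.3 193.1]
[ 0.5    -0.2997  0.1703] [[ 0.4865 -0.3183  0.0017]
 [ 0.499  -0.2994  0.1757]
 [ 0.537  -0.2923  0.1778]]
top 465 [ 0.5002 -0.2994  0.177 ] ((468.4178466796875, -296.8982849121094), (17.304550170898438, 96.35684967041016), 85.3126220703125)
[306 288  37  24 284] [325.8 299.8]
[ 0.6849 -0.2378  0.0581] [[ 0.6779 -0.2637  0.0354]
 [ 0.6843 -0.237   0.0577]
 [ 0.7026 -0.214   0.0637]]
top 143 [ 0.6837 -0.2391  0.063 ] ((560.3345947265625, -252.58383178710938), (283.5342102050781, 49.31060791015625), 5.945288181304932)
[ 0.49661387 -0.26856263  0.30055085] [-0.06881216  0.26859691  0.55827794  1.79098864 -0.15471216  1.12602435
  2.27511398]
```

View pics/w2.png

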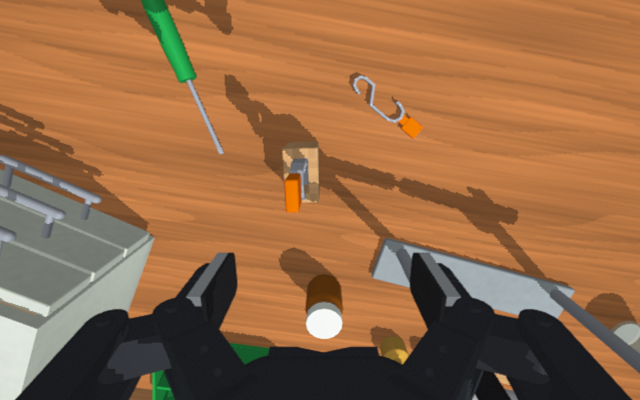

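```bash
python3 - <<'E'
from h import *
c=dict(np.load("pics/w2.npz"))
H=cv2.cvtColor(c["pixels"],cv2.COLOR_RGB2HSV)
m=cv2.inRange(H,(4,190,90),(16,255,255));m[:, :270]=0;m[:,315:]=0;m[220:]=0
vv,uu=np.nonzero(m)
V=H[...,2][m>0];print(np.percentile(V,[5,25,50,75,95]))
# cast onto the top plane z=.175
P=np.array([ray(c,u,v,.175) for u,v in zip(uu,vv)])
print(cv2.minAreaRect((P[:,:2]*1000).astype(np.float32)))
b=V>np.median(V)*0.85
print(b.sum(),cv2.minAreaRect((P[b,:2]*1000).astype(np.float32)))
save(c,"w2c.png",(260,130,340,220),6)
plan([.501,-.2995,.240],down(99.5),5)
E
```

```text
[126.85 183.   237.   240.   242.  ]
((498.8573913574219, -299.4373474121094), (34.51252746582031, 13.855544090270996), 9.370641708374023)
407 ((501.57476806640625, -299.5197448730469), (29.239307403564453, 11.08872127532959), 9.914361953735352)
cur [ 0.4966 -0.2686  0.3006] yaw 99.4 t 3.1667 F [-0.14  0.07  0.99] w 0.996 q1,7 [-0.07  2.28]
total [ 0.0044 -0.0309 -0.0606] tool [-0.0312 -0.0007  0.0606] rot [-0.05  0.07 -0.1 ]
{"translation":[-0.0062, -0.0001, 0.0121],"rot":[-0.01, 0.01, -0.02]}
{"translation":[-0.0062, -0.0001, 0.0121],"rot":[-0.01, 0.01, -0.02]}
{"translation":[-0.0062, -0.0001, 0.0121],"rot":[-0.01, 0.01, -0.02]}
{"translation":[-0.0062, -0.0001, 0.0121],"rot":[-0.01, 0.01, -0.02]}
{"translation":[-0.0062, -0.0002, 0.0121],"rot":[-0.01, 0.01, -0.02]}
```

View pics/w2c.png

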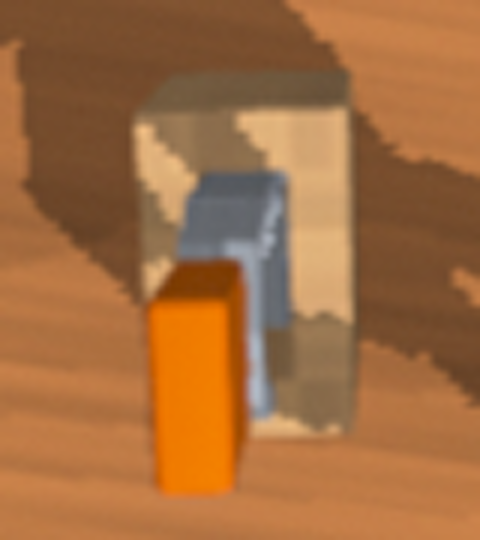

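Wrist view: tab top face 29.2 x 11.1 mm, centre (0.5016, -0.2995), yaw 9.9°. This agrees with the top view. Descending.

>>> {"api": "send_rows", "payload": {
  "commands": [
    {"translation":[-0.0062,-0.0001,0.012],"rot":[0,0,-0.1],"grip":0.085},
    {"translation":[-0.0062,-0.0001,0.012],"rot":[0,0,-0.1],"grip":0.085},
    {"translation":[-0.0062,-0.0002,0.012],"rot":[0,0,-0.1],"grip":0.085},
    {"translation":[-0.0062,-0.0002,0.012],"rot":[0,0,-0.1],"grip":0.085},
    {"translation":[-0.0062,-0.0002,0.012],"rot":[0,0,-0.1],"grip":0.085}
  ]
}}

```text
t: 3.58
eef_pos: [0.5016, -0.2967, 0.2389]
tool_rot: [-0.001, 0.641, 0.767, -0.0]
contact_force: [-0.5, 0.3, -0.9]
gripper_width: 0.996
```

>>> {"api": "send_rows", "payload": {
  "commands": [
    {"translation":[0,0,0.012],"rot":[0,0,0],"grip":0.06},
    {"translation":[0,0,0.012],"rot":[0,0,0],"grip":0.06},
    {"translation":[0,0,0.012],"rot":[0,0,0],"grip":0.06},
    {"translation":[0,0,0.012],"rot":[0,0,0],"grip":0.05},
    {"translation":[0,0,0.0],"rot":[0,0,0],"grip":0.04}
  ]
}}

```text
t: 4.0
eef_pos: [0.5007, -0.2955, 0.19]
tool_rot: [-0.002, 0.641, 0.767, -0.001]
contact_force: [-0.0, 0.3, -0.4]
gripper_width: 0.477
```

```bash
python3 - <<'E'
from h import *
c=cam("wrist");save(c,"w3.png")
plan([.5016,-.2995,.163],down(99.9),5)
E
```

```text
cur [ 0.5012 -0.296   0.1913] yaw 100.19 t 4.05 F [-0.    0.65  0.76] w 0.469 q1,7 [0.03 2.41]
total [ 0.0004 -0.0035 -0.0283] tool [-0.0036 -0.0001  0.0283] rot [-0.13 -0.09  0.29]
{"translation":[-0.0007, -0.0, 0.0057],"rot":[-0.03, -0.02, 0.06]}
{"translation":[-0.0007, -0.0, 0.0057],"rot":[-0.03, -0.02, 0.06]}
{"translation":[-0.0007, -0.0, 0.0057],"rot":[-0.03, -0.02, 0.06]}
{"translation":[-0.0007, -0.0, 0.0057],"rot":[-0.03, -0.02, 0.06]}
{"translation":[-0.0007, -0.0, 0.0057],"rot":[-0.03, -0.02, 0.06]}
```

View pics/w3.png

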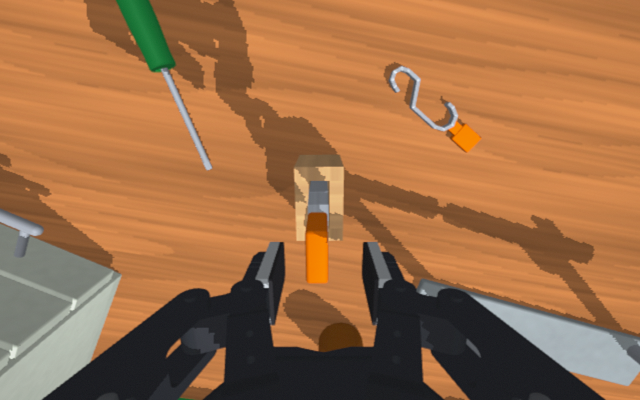

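The tab at (317,250) lies between the pads at (272,270) and (375,270), slightly left of centre. That matches the 3.5 mm correction still to make. Descend and close.

>>> {"api": "send_rows", "payload": {
  "commands": [
    {"translation":[-0.001,0,0.007],"rot":[0,0,0.1],"grip":0.04},
    {"translation":[-0.001,0,0.007],"rot":[0,0,0.1],"grip":0.04},
    {"translation":[-0.001,0,0.007],"rot":[0,0,0.1],"grip":0.03},
    {"translation":[-0.0006,0,0.007],"rot":[0,0,0],"grip":0.022},
    {"translation":[0,0,0],"rot":[0,0,0],"grip":0.02}
  ]
}}

```text
t: 4.47
eef_pos: [0.5018, -0.3, 0.1632]
tool_rot: [-0.001, 0.644, 0.765, -0.0]
contact_force: [0.7, 0.2, -0.1]
gripper_width: 0.235
```

>>> {"api": "send_rows", "payload": {
  "commands": [
    {"translation":[0,0,0],"rot":[0,0,0],"grip":0.012},
    {"translation":[0,0,0],"rot":[0,0,0],"grip":0.006},
    {"translation":[0,0,0],"rot":[0,0,0],"grip":0.004},
    {"translation":[0,0,0],"rot":[0,0,0],"grip":0.004},
    {"translation":[0,0,0],"rot":[0,0,0],"grip":0.004}
  ],
  "force": 50
}}

```text
t: 4.88
eef_pos: [0.5026, -0.3003, 0.165]
tool_rot: [0.0, 0.644, 0.765, 0.0]
contact_force: [0.3, -0.9, -1.0]
gripper_width: 0.134
```

```bash
python3 - <<'E'
from h import *
plan([.502,-.2995,.34],down(99.9),10)
E
```

```text
cur [ 0.5026 -0.3003  0.165 ] yaw 99.88 t 4.8833 F [ 0.27 -0.93 -0.97] w 0.134 q1,7 [0.05 2.44]
total [-0.0006  0.0008  0.175 ] tool [ 0.0008 -0.0004 -0.175 ] rot [ 0.02  0.01 -0.02]
{"translation":[0.0001, -0.0, -0.0175],"rot":[0.0, 0.0, -0.0]}
{"translation":[0.0001, -0.0, -0.0175],"rot":[0.0, 0.0, -0.0]}
{"translation":[0.0001, -0.0, -0.0175],"rot":[0.0, 0.0, -0.0]}
{"translation":[0.0001, -0.0, -0.0175],"rot":[0.0, 0.0, -0.0]}
{"translation":[0.0001, -0.0, -0.0175],"rot":[0.0, 0.0, -0.0]}
{"translation":[0.0001, -0.0, -0.0175],"rot":[0.0, 0.0, -0.0]}
{"translation":[0.0001, -0.0, -0.0175],"rot":[0.0, 0.0, -0.0]}
{"translation":[0.0001, -0.0, -0.0175],"rot":[0.0, 0.0, -0.0]}
{"translation":[0.0001, -0.0, -0.0175],"rot":[0.0, 0.0, -0.0]}
{"translation":[0.0001, -0.0, -0.0175],"rot":[0.0, 0.0, -0.0]}
```

Opening 11.4 mm means the 12 mm tab is gripped. Lift straight up.

>>> {"api": "send_rows", "payload": {
  "commands": [
    {"translation":[0,0,-0.01],"rot":[0,0,0],"grip":0.004},
    {"translation":[0,0,-0.015],"rot":[0,0,0],"grip":0.004},
    {"translation":[0,0,-0.018],"rot":[0,0,0],"grip":0.004},
    {"translation":[0,0,-0.018],"rot":[0,0,0],"grip":0.004},
    {"translation":[0,0,-0.018],"rot":[0,0,0],"grip":0.004}
  ]
}}

```text
t: 5.3
eef_pos: [0.5024, -0.3004, 0.2454]
tool_rot: [0.0, 0.644, 0.765, 0.0]
contact_force: [0.3, 0.5, -0.9]
gripper_width: 0.128
```

>>> {"api": "send_rows", "payload": {
  "commands": [
    {"translation":[0,0,-0.018],"rot":[0,0,0],"grip":0.004},
    {"translation":[0,0,-0.018],"rot":[0,0,0],"grip":0.004},
    {"translation":[0,0,-0.018],"rot":[0,0,0],"grip":0.004},
    {"translation":[0,0,-0.018],"rot":[0,0,0],"grip":0.004},
    {"translation":[0,0,-0.018],"rot":[0,0,0],"grip":0.004}
  ]
}}

```text
t: 5.72
eef_pos: [0.5022, -0.3004, 0.3356]
tool_rot: [0.0, 0.644, 0.765, 0.0]
contact_force: [0.5, 0.2, -0.6]
gripper_width: 0.133
```

```bash
python3 - <<'E'
from h import *
s=cam("side");w=cam("wrist");t=cam("top")
np.savez("pics/s4.npz",**s);np.savez("pics/w4.npz",**w)
o,p,R=cur();print(p,o["gripper_width"],o["contact_force"])
u,v=map(int,proj(s,p));print(u,v)
a=s["pixels"][max(v-50,0):v+110,u-80:u+80];b=w["pixels"]
cv2.imwrite("pics/s4.png",cv2.resize(a,None,fx=3.5,fy=3.5,interpolation=2)[:,:,::-1]);save(w,"w4.png")
E
```

```text
[ 0.50293498 -0.30085079  0.33563413] 0.1290885391519483 [ 0.05491599 -0.83636867 -1.76372184]
369 231
```

View pics/s4.png

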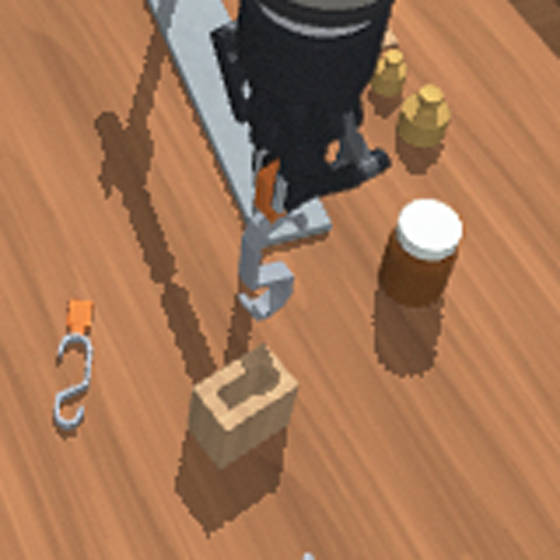

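View pics/w4.png

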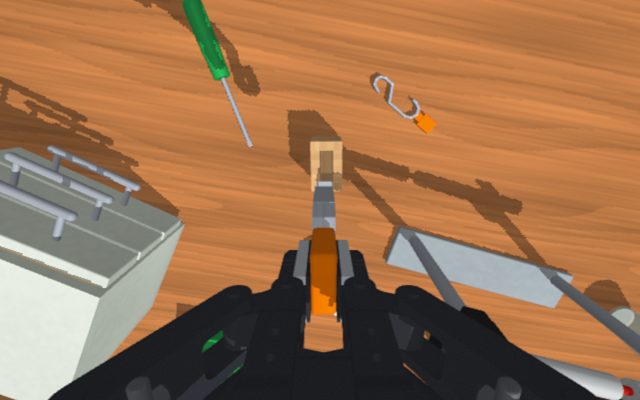

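The hook is held cleanly, clear of the block, with the block empty. Next I measure the lean and the tab height relative to the TCP.

```bash
python3 - <<'E'
from h import *
o,p,R=cur()
for n in ("w4","s4"):
    c=dict(np.load(f"pics/{n}.npz"))
    v,u=np.mgrid[0:400,0:640];K=c["mtx"];d=c["depth"]
    x=(u-K[0,2])/K[0,0]*d;y=(v-K[1,2])/K[1,1]*d
    P=(np.stack([x,-y,-d,np.ones_like(d)],-1)@c["extrinsics"].T)[...,:3]
    L=R.inv().apply((P-p).reshape(-1,3)).reshape(P.shape); L=np.stack([L[...,1],L[...,0],-L[...,2]],-1)*1000
    H=cv2.cvtColor(c["pixels"],cv2.COLOR_RGB2HSV)
    near=(abs(L[...,0])<45)&(abs(L[...,1])<22)&(d>0)
    org=near&(H[...,0]<16)&(H[...,1]>180)&(L[...,2]>-40)&(L[...,2]<40);Q=L[org];print(n,"tab",len(Q),np.percentile(Q,[2,50,98],axis=0).round(1).tolist())
    st=near&(H[...,1]<110)&(L[...,2]<-22)&(L[...,2]>-165);Q=L[st];print(" steel",len(Q))
    for z in range(-165,-20,10):
        q=Q[(Q[:,2]>=z)&(Q[:,2]<z+10)]
        if len(q)>3: print(z,len(q),"x",np.percentile(q[:,0],[5,50,95]).round(1),"y",np.percentile(q[:,1],[5,50,95]).round(1))
E
```

```text
w4 tab 1947 [[-15.0, -7.5, -15.7], [-9.8, -2.0, 14.8], [11.8, 3.7, 16.9]]
 steel 973
-135 63 x [-9.1 -7.7 -6.2] y [-7.4 -1.2  5. ]
-105 31 x [-14.3 -14.  -13.7] y [-7.6 -2.1  3.7]
-95 55 x [-14.9 -14.5 -14.1] y [-7.6 -1.3  5. ]
-85 59 x [-15.5 -15.1 -14.7] y [-7.3 -1.4  4.6]
-75 61 x [-15.9 -15.6 -15.2] y [-7.7 -2.1  4.3]
-65 81 x [-16.6 -16.2 -15.9] y [-7.4 -1.4  4.6]
-55 196 x [-16.8 -15.5 -14.1] y [-7.7 -2.   4.3]
-45 422 x [-13.8 -10.7  -6.3] y [-8.  -1.4  4.7]
-35 5 x [-7.2 -6.7 -5.6] y [-8.4 -4.4 -1.7]
s4 tab 60 [[-16.6, -6.7, -29.7], [-14.2, -2.0, 2.2], [-5.6, 3.6, 13.5]]
 steel 314
-155 51 x [-1.  10.3 17.2] y [-7.1 -1.5  6.1]
-145 24 x [-10.7  17.2  20.9] y [-6.5 -3.2  6.8]
-135 15 x [-9.5 -6.8 21.5] y [-7.  -4.   3.7]
-125 17 x [10.1 17.4 21.4] y [-6.9 -3.7  6.4]
-115 35 x [-6.1  5.3 14.1] y [-7.3 -1.9  5.2]
-105 18 x [-15.8 -14.6  -2.8] y [-7.3 -4.6  6.3]
-95 16 x [-16.9 -15.7 -13.8] y [-7.2 -1.3  6.8]
-85 11 x [-17.4 -16.1 -13.7] y [-6.9 -3.   4.1]
-75 15 x [-18.6 -16.7 -12.9] y [-7.2 -4.2  5.3]
-65 26 x [-18.8 -16.7  21.5] y [-7.1 -3.4  4.9]
-55 28 x [-17.4 -15.3  18.9] y [-7.5 -3.2  5.3]
-45 52 x [-14.2  -7.7  12.9] y [-7.5 -4.9  4.9]
```

Relative to the TCP, the tab centre is about 1 mm below it. The shank leans 3.1°, bottom toward hook +x. I remove that lean with a +3.1° turn about tool x and go to the pre-position 65 mm short of the bar.

```bash
python3 - <<'E'
from h import *
plan([.568,.009,.3275],down(83.5)*Ro.from_euler('x',3.1,degrees=True),15)
E
```

```text
cur [ 0.5029 -0.3009  0.3356] yaw 99.86 t 5.8667 F [ 0.05 -0.84 -1.76] w 0.129 q1,7 [-0.02  2.33]
total [ 0.0651  0.3099 -0.0081] tool [0.2942 0.1171 0.008 ] rot [ 3.27  0.51 16.35]
{"translation":[0.0196, 0.0078, 0.0005],"rot":[0.22, 0.03, 1.09]}
{"translation":[0.0198, 0.0074, 0.0005],"rot":[0.22, 0.03, 1.09]}
{"translation":[0.0199, 0.0071, 0.0005],"rot":[0.22, 0.03, 1.09]}
{"translation":[0.02, 0.0067, 0.0005],"rot":[0.22, 0.03, 1.09]}
{"translation":[0.0201, 0.0063, 0.0005],"rot":[0.22, 0.03, 1.09]}
{"translation":[0.0203, 0.0059, 0.0005],"rot":[0.22, 0.03, 1.09]}
{"translation":[0.0204, 0.0055, 0.0005],"rot":[0.22, 0.03, 1.09]}
{"translation":[0.0205, 0.0051, 0.0004],"rot":[0.22, 0.03, 1.09]}
{"translation":[0.0206, 0.0048, 0.0004],"rot":[0.22, 0.03, 1.09]}
{"translation":[0.0207, 0.0044, 0.0004],"rot":[0.22, 0.03, 1.09]}
{"translation":[0.0207, 0.004, 0.0004],"rot":[0.22, 0.03, 1.09]}
{"translation":[0.0208, 0.0036, 0.0004],"rot":[0.22, 0.03, 1.09]}
{"translation":[0.0209, 0.0032, 0.0004],"rot":[0.22, 0.03, 1.09]}
{"translation":[0.0209, 0.0028, 0.0004],"rot":[0.22, 0.03, 1.09]}
{"translation":[0.021, 0.0024, 0.0004],"rot":[0.22, 0.03, 1.09]}
```

>>> {"api": "send_rows", "payload": {
  "commands": [
    {"translation":[0.0196,0.0078,0.0005],"rot":[0.22,0.03,1.09],"grip":0.004},
    {"translation":[0.0198,0.0074,0.0005],"rot":[0.22,0.03,1.09],"grip":0.004},
    {"translation":[0.0199,0.0071,0.0005],"rot":[0.22,0.03,1.09],"grip":0.004},
    {"translation":[0.02,0.0067,0.0005],"rot":[0.22,0.03,1.09],"grip":0.004},
    {"translation":[0.0201,0.0063,0.0005],"rot":[0.22,0.03,1.09],"grip":0.004}
  ]
}}

```text
t: 6.28
eef_pos: [0.5235, -0.1958, 0.33]
tool_rot: [-0.008, 0.68, 0.733, -0.007]
contact_force: [1.0, -0.6, -0.3]
gripper_width: 0.128
```

>>> {"api": "send_rows", "payload": {
  "commands": [
    {"translation":[0.0203,0.0059,0.0005],"rot":[0.22,0.03,1.09],"grip":0.004},
    {"translation":[0.0204,0.0055,0.0005],"rot":[0.22,0.03,1.09],"grip":0.004},
    {"translation":[0.0205,0.0051,0.0004],"rot":[0.22,0.03,1.09],"grip":0.004},
    {"translation":[0.0206,0.0048,0.0004],"rot":[0.22,0.03,1.09],"grip":0.004},
    {"translation":[0.0207,0.0044,0.0004],"rot":[0.22,0.03,1.09],"grip":0.004}
  ]
}}

```text
t: 6.7
eef_pos: [0.5451, -0.0924, 0.3273]
tool_rot: [-0.015, 0.714, 0.7, -0.014]
contact_force: [0.3, -0.0, -0.6]
gripper_width: 0.133
```

>>> {"api": "send_rows", "payload": {
  "commands": [
    {"translation":[0.0207,0.004,0.0004],"rot":[0.22,0.03,1.09],"grip":0.004},
    {"translation":[0.0208,0.0036,0.0004],"rot":[0.22,0.03,1.09],"grip":0.004},
    {"translation":[0.0209,0.0032,0.0004],"rot":[0.22,0.03,1.09],"grip":0.004},
    {"translation":[0.0209,0.0028,0.0004],"rot":[0.22,0.03,1.09],"grip":0.004},
    {"translation":[0.021,0.0024,0.0004],"rot":[0.22,0.03,1.09],"grip":0.004}
  ]
}}

```text
t: 7.12
eef_pos: [0.5669, 0.0107, 0.3246]
tool_rot: [-0.022, 0.746, 0.665, -0.02]
contact_force: [0.6, -0.7, -1.1]
gripper_width: 0.132
```

```bash
python3 - <<'E'
from h import *
s=cam("side");w=cam("wrist");t=cam("top")
for n,c in zip("swt",(s,w,t)): np.savez(f"pics/{n}5.npz",**c)
o,p,R=cur();print(p,R.as_matrix().round(3),o["q"].round(2))
u,v=map(int,proj(s,p));print(u,v)
a=cv2.resize(s["pixels"][v-45:v+75,u-60:u+60],(480,480),interpolation=2)
u,v=map(int,proj(t,p));print(u,v)
b=cv2.resize(t["pixels"][v-50:v+30,u-26:u+27],(318,480),interpolation=2)
cv2.imwrite("pics/st5.png",np.hstack([a,b])[:,:,::-1]);save(w,"w5.png")
E
```

```text
[0.56704705 0.01195433 0.32435772] [[ 0.109  0.992 -0.06 ]
 [ 0.994 -0.109  0.006]
 [-0.001 -0.06  -0.998]] [-0.49  0.28  0.46  1.71 -0.14  1.25  1.47]
333 137
294 159
```

View pics/st5.png

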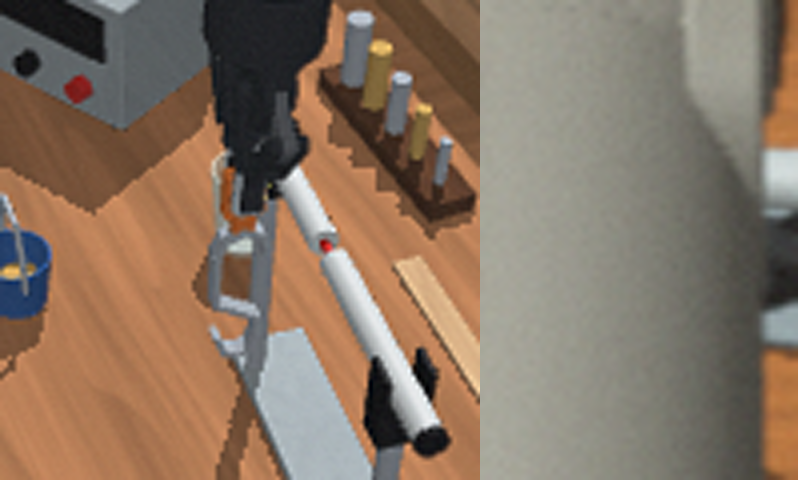

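View pics/w5.png

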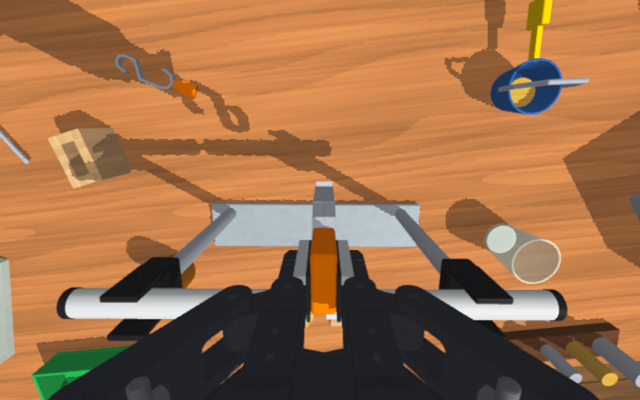

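The hook is upright and short of the bar. The red neck is at about (355,154) in the side view. A quick lean re-check, then a plan for the advance.

```bash
python3 - <<'E'
from h import *
o,p,R=cur()
T=dict(np.load("pics/top0.npz"))
# groove along bar, by saturation profile in top view
ey=np.array([.114,.9935,0]);ex=np.array([.9935,-.114,0]);b=np.array([.6325,-.0027,.25])
H=cv2.cvtColor(T["pixels"],cv2.COLOR_RGB2HSV)
for s in range(-30,34,2):
    P=b+ey*s/1000+np.array([0,0,.002]);u,v=proj(T,P)
    pr=[cv2.getRectSubPix(T["pixels"],(1,1),(u,v+k))[0,0] for k in(-1,0,1)]
    print(s,(P[1]).round(4),[ (int(q[0])-int(q[1])) for q in pr],end="; ")
print()
frame=Ro.from_matrix(np.array([[.9935,.114,0],[-.114,.9935,0],[0,0,1]]))
for n in ("w5","s5"):
    c=dict(np.load(f"pics/{n}.npz"))
    v,u=np.mgrid[0:400,0:640];K=c["mtx"];d=c["depth"]
    x=(u-K[0,2])/K[0,0]*d;y=(v-K[1,2])/K[1,1]*d
    P=(np.stack([x,-y,-d,np.ones_like(d)],-1)@c["extrinsics"].T)[...,:3]
    H=cv2.cvtColor(c["pixels"],cv2.COLOR_RGB2HSV)
    L=frame.inv().apply((P-p).reshape(-1,3)).reshape(P.shape)*1000
    near=(abs(L[...,0])<40)&(abs(L[...,1])<22)&(d>0)
    org=near&(H[...,0]<16)&(H[...,1]>180)&(L[...,2]>-40)&(L[...,2]<40);Q=L[org];print(n,"tab",len(Q),np.percentile(Q,[2,50,98],axis=0).round(1).tolist())
    Q=L[near&(H[...,1]<110)&(L[...,2]<-22)&(L[...,2]>-165)]
    for z in range(-165,-20,10):
        q=Q[(Q[:,2]>=z)&(Q[:,2]<z+10)]
        if len(q)>3: print(z,len(q),"x",np.percentile(q[:,0],[5,50,95]).round(1),"y",np.percentile(q[:,1],[5,50,95]).round(1))
    bar=(abs(P[...,2]-.255)<.02)&(P[...,0]>.59)&(P[...,0]<.67)&(abs(P[...,1])<.19)&(H[...,1]<60)&(H[...,2]>110)
    Q=P[bar];m=Q.mean(0);vt=np.linalg.svd(Q-m,full_matrices=False)[2];print("bar",len(Q),m.round(4),vt[0].round(3),"x at y=0",(m[0]-vt[0][0]/vt[0][1]*m[1]).round(4),np.percentile(Q[:,2],[2,50,98]).round(4))
plan([.568,.0105,.328],R,5)
E
```

```text
-30 -0.0325 [-8, -8, -9]; -28 -0.0305 [-9, -9, -9]; -26 -0.0285 [-9, -9, -6]; -24 -0.0265 [-7, -9, -6]; -22 -0.0246 [-9, -9, -8]; -20 -0.0226 [-9, -9, -9]; -18 -0.0206 [-8, -7, -7]; -16 -0.0186 [-8, -8, -6]; -14 -0.0166 [-7, -9, -7]; -12 -0.0146 [-7, -9, -8]; -10 -0.0126 [-7, -7, -8]; -8 -0.0106 [3, 0, -2]; -6 -0.0087 [39, 27, 19]; -4 -0.0067 [98, 86, 63]; -2 -0.0047 [134, 142, 107]; 0 -0.0027 [136, 152, 115]; 2 -0.0007 [142, 153, 114]; 4 0.0013 [145, 153, 113]; 6 0.0033 [140, 153, 113]; 8 0.0052 [129, 139, 106]; 10 0.0072 [110, 116, 92]; 12 0.0092 [78, 87, 77]; 14 0.0112 [32, 49, 51]; 16 0.0132 [-1, 8, 10]; 18 0.0152 [-8, -7, -6]; 20 0.0172 [-8, -8, -8]; 22 0.0192 [-9, -8, -8]; 24 0.0211 [-9, -9, -8]; 26 0.0231 [-9, -9, -8]; 28 0.0251 [-10, -9, -8]; 30 0.0271 [-10, -10, -9]; 32 0.0291 [-9, -10, -8]; 
w5 tab 2027 [[-14.8, -2.1, -18.4], [-8.0, 3.3, 11.2], [11.7, 8.9, 12.9]]
-145 7 x [-17.5 -16.6 -15.9] y [-1.6  4.4  9.5]
-135 52 x [-17.7 -16.1 -14.9] y [-1.4  4.4 10.6]
-105 50 x [-20.6 -20.4 -20.2] y [-2.1  4.2 10.1]
-95 50 x [-20.7 -20.4 -20.2] y [-1.8  3.8 10.2]
-85 67 x [-20.6 -20.
[... 877 characters left out ...]
4.8]
-55 21 x [-19.  -16.4  16.2] y [-10.   -7.6   2. ]
-45 37 x [-15.   -6.8  12.6] y [-10.8  -6.5   4.2]
bar 517 [ 0.6219 -0.0596  0.2589] [-0.113 -0.994  0.005] x at y=0 0.6287 [0.25   0.2596 0.2635]
cur [0.567  0.012  0.3244] yaw 83.74 t 7.2667 F [-0.08  0.09 -0.04] w 0.128 q1,7 [-0.49  1.47]
total [ 0.001  -0.0015  0.0036] tool [-0.0013  0.0009 -0.0037] rot [0. 0. 0.]
{"translation":[-0.0003, 0.0002, -0.0007],"rot":[0.0, 0.0, 0.0]}
{"translation":[-0.0003, 0.0002, -0.0007],"rot":[0.0, 0.0, 0.0]}
{"translation":[-0.0003, 0.0002, -0.0007],"rot":[0.0, 0.0, 0.0]}
{"translation":[-0.0003, 0.0002, -0.0007],"rot":[0.0, 0.0, 0.0]}
{"translation":[-0.0003, 0.0002, -0.0007],"rot":[0.0, 0.0, 0.0]}
```

Settled values: the hook is now vertical (shank slope about 0), the bar axis is at x ≈ 0.633 at y ≈ 0, and the groove centre is at world y ≈ 0.0027. The wrist and side views disagreed by up to 7 mm in y because the arm was still moving. I'll settle and look once more at rest.

>>> {"api": "send_rows", "payload": {
  "commands": [
    {"translation":[-0.0013,0.001,-0.0037],"rot":[0,0,0],"grip":0.004},
    {"translation":[0,0,0],"rot":[0,0,0],"grip":0.004},
    {"translation":[0,0,0],"rot":[0,0,0],"grip":0.004},
    {"translation":[0,0,0],"rot":[0,0,0],"grip":0.004},
    {"translation":[0,0,0],"rot":[0,0,0],"grip":0.004}
  ]
}}

```text
t: 7.68
eef_pos: [0.5684, 0.0076, 0.3295]
tool_rot: [-0.021, 0.746, 0.665, -0.019]
contact_force: [-0.3, 0.7, -1.5]
gripper_width: 0.131
```

```bash
cat > hookm.py <<'E'
from h import *
frame=Ro.from_matrix(np.array([[.9935,.114,0],[-.114,.9935,0],[0,0,1]]))
def meas(names,rel,tag,box=(40,25)):
    for n in names:
        c=cam(n);np.savez(f"pics/{n}{tag}.npz",**c)
        v,u=np.mgrid[0:400,0:640];K=c["mtx"];d=c["depth"]
        x=(u-K[0,2])/K[0,0]*d;y=(v-K[1,2])/K[1,1]*d
        P=(np.stack([x,-y,-d,np.ones_like(d)],-1)@c["extrinsics"].T)[...,:3]
        H=cv2.cvtColor(c["pixels"],cv2.COLOR_RGB2HSV)
        L=frame.inv().apply((P-rel).reshape(-1,3)).reshape(P.shape)*1000
        near=(abs(L[...,0])<box[0])&(abs(L[...,1])<box[1])&(d>0)
        org=near&(H[...,0]<16)&(H[...,1]>180)&(L[...,2]>-40)&(L[...,2]<40);Q=L[org];print(n,"tab",len(Q),np.percentile(Q,[2,50,98],axis=0).round(1).tolist())
        Q=L[near&(H[...,1]<110)&(L[...,2]<-22)&(L[...,2]>-165)]
        for z in range(-165,-40,20):
            q=Q[(Q[:,2]>=z)&(Q[:,2]<z+20)]
            if len(q)>3: print(z,len(q),"x",np.percentile(q[:,0],[5,50,95]).round(1),"y",np.percentile(q[:,1],[5,50,95]).round(1),"zmin",q[:,2].min().round(1))
E
python3 - <<'E'
from hookm import *
o,p,R=cur()
meas(["side","wrist"],p,"6")
plan([.6325,.0035,.328],R,5)
E
```

```text
side tab 33 [[-14.7, -8.5, -33.0], [-10.5, -5.1, -18.8], [4.9, 1.3, 13.6]]
-165 38 x [-8.5  2.3 10.6] y [-7.5 -3.9  6.4] zmin -156.2
-145 29 x [-17.3  10.5  14.7] y [-8.4 -6.   3.5] zmin -144.9
-125 34 x [-5.7  4.9 14.9] y [-8.5 -4.5  5.3] zmin -122.1
-105 25 x [-20.4 -17.4  -7.2] y [-8.5 -6.2  3.4] zmin -104.7
-85 20 x [-21.1 -19.5 -14.6] y [-8.5 -5.1  5.5] zmin -84.6
-65 37 x [-20.1 -16.4  18.3] y [-8.6 -5.6  5.5] zmin -64.0
-45 41 x [-15.7  -5.6  13.7] y [-8.8 -5.9  4.6] zmin -44.5
wrist tab 2018 [[-15.0, -6.4, -18.0], [-8.3, -1.0, 11.3], [11.2, 4.7, 13.0]]
-145 60 x [-17.6 -16.2 -14.7] y [-6.3 -0.1  6.1] zmin -135.6
-105 99 x [-20.6 -20.4 -20.2] y [-6.5 -0.2  5.7] zmin -104.3
-85 132 x [-20.6 -20.3 -20. ] y [-6.6 -1.   5.6] zmin -85.0
-65 333 x [-20.4 -18.7 -16.2] y [-6.8 -0.4  5.8] zmin -64.9
-45 363 x [-15.7 -12.4  -8.7] y [-7.  -0.4  6.1] zmin -45.0
cur [0.5685 0.008  0.3294] yaw 83.49 t 7.7833 F [ 0.71  0.   -1.35] w 0.13 q1,7 [-0.49  1.47]
total [ 0.064  -0.0045 -0.0014] tool [ 0.0028  0.0641 -0.0023] rot [-0.   -0.    0.03]
{"translation":[0.0006, 0.0128, -0.0005],"rot":[-0.0, -0.0, 0.01]}
{"translation":[0.0006, 0.0128, -0.0005],"rot":[-0.0, -0.0, 0.01]}
{"translation":[0.0006, 0.0128, -0.0005],"rot":[-0.0, -0.0, 0.01]}
{"translation":[0.0006, 0.0128, -0.0005],"rot":[-0.0, -0.0, 0.01]}
{"translation":[0.0006, 0.0128, -0.0005],"rot":[-0.0, -0.0, 0.01]}
```

At rest both views agree: grip ≈ TCP − 4 mm in z and − 1 mm in y, shank vertical. Advancing 64 mm, then checking from the side.

```bash
python3 - <<'E'
from hookm import *
o,p,R=cur()
plan([.633,.0037,.331],R,10)
E
```

```text
cur [0.5685 0.008  0.3294] yaw 83.49 t 7.7833 F [ 0.71  0.   -1.35] w 0.13 q1,7 [-0.49  1.47]
total [ 0.0645 -0.0043  0.0016] tool [ 0.0031  0.0644 -0.0053] rot [0. 0. 0.]
{"translation":[0.0003, 0.0064, -0.0005],"rot":[0.0, 0.0, 0.0]}
{"translation":[0.0003, 0.0064, -0.0005],"rot":[0.0, 0.0, 0.0]}
{"translation":[0.0003, 0.0064, -0.0005],"rot":[0.0, 0.0, 0.0]}
{"translation":[0.0003, 0.0064, -0.0005],"rot":[0.0, 0.0, 0.0]}
{"translation":[0.0003, 0.0064, -0.0005],"rot":[0.0, 0.0, 0.0]}
{"translation":[0.0003, 0.0064, -0.0005],"rot":[0.0, 0.0, 0.0]}
{"translation":[0.0003, 0.0064, -0.0005],"rot":[0.0, 0.0, 0.0]}
{"translation":[0.0003, 0.0064, -0.0005],"rot":[0.0, 0.0, 0.0]}
{"translation":[0.0003, 0.0064, -0.0005],"rot":[0.0, 0.0, 0.0]}
{"translation":[0.0003, 0.0064, -0.0005],"rot":[0.0, 0.0, 0.0]}
```

>>> {"api": "send_rows", "payload": {
  "commands": [
    {"translation":[0.0003,0.0064,-0.0008],"rot":[0,0,0],"grip":0.004},
    {"translation":[0.0003,0.0064,-0.0008],"rot":[0,0,0],"grip":0.004},
    {"translation":[0.0003,0.0064,-0.0005],"rot":[0,0,0],"grip":0.004},
    {"translation":[0.0003,0.0064,-0.0005],"rot":[0,0,0],"grip":0.004},
    {"translation":[0.0003,0.0064,-0.0005],"rot":[0,0,0],"grip":0.004}
  ]
}}

```text
t: 8.2
eef_pos: [0.6015, 0.0062, 0.3305]
tool_rot: [-0.021, 0.746, 0.666, -0.02]
contact_force: [-0.3, -0.9, -0.1]
gripper_width: 0.133
```

>>> {"api": "send_rows", "payload": {
  "commands": [
    {"translation":[0.0003,0.0064,-0.0005],"rot":[0,0,0],"grip":0.004},
    {"translation":[0.0003,0.0064,-0.0005],"rot":[0,0,0],"grip":0.004},
    {"translation":[0.0003,0.0064,-0.0005],"rot":[0,0,0],"grip":0.004},
    {"translation":[0.0003,0.0064,-0.0004],"rot":[0,0,0],"grip":0.004},
    {"translation":[0.0003,0.0064,-0.0004],"rot":[0,0,0],"grip":0.004}
  ]
}}

```text
t: 8.62
eef_pos: [0.6333, 0.004, 0.3311]
tool_rot: [-0.021, 0.746, 0.666, -0.019]
contact_force: [-0.9, -0.3, 0.2]
gripper_width: 0.13
```

>>> {"api": "send_rows", "payload": {
  "commands": [
    {"translation":[0,0,0],"rot":[0,0,0],"grip":0.004},
    {"translation":[0,0,0],"rot":[0,0,0],"grip":0.004},
    {"translation":[0,0,0],"rot":[0,0,0],"grip":0.004},
    {"translation":[0,0,0],"rot":[0,0,0],"grip":0.004},
    {"translation":[0,0,0],"rot":[0,0,0],"grip":0.004}
  ]
}}

```text
t: 9.03
eef_pos: [0.6324, 0.0041, 0.3312]
tool_rot: [-0.022, 0.746, 0.666, -0.019]
contact_force: [-0.1, -0.5, -1.2]
gripper_width: 0.132
```

```bash
python3 - <<'E'
from hookm import *
o,p,R=cur()
meas(["side","wrist"],p,"7")
plan([.633,.0037,.331],R,5)
s=dict(np.load("pics/side7.npz"));w=dict(np.load("pics/wrist7.npz"))
u,v=map(int,proj(s,p))
a=cv2.resize(s["pixels"][v-30:v+70,u-50:u+50],(500,500),interpolation=2)
b=cv2.resize(w["pixels"][170:330,270:370],(300,480),interpolation=2);b=cv2.resize(b,(300,500))
cv2.imwrite("pics/a7.png",np.hstack([a,b])[:,:,::-1])
E
```

```text
side tab 45 [[-15.1, -8.5, -34.8], [-12.2, -5.0, -14.6], [4.4, 4.4, 12.9]]
-165 36 x [-9.9  3.4 12.6] y [-6.6 -4.8  5.3] zmin -156.5
-145 22 x [-18.  -12.5  13.9] y [-8.5 -3.8  4.6] zmin -144.6
-125 12 x [-8.8 -2.9  0.6] y [-8.8 -6.3  2.4] zmin -112.8
-105 28 x [-20.3 -17.4  -3.9] y [-8.2 -4.6  6.3] zmin -104.6
-85 79 x [-20.4  -3.8   7.9] y [-22.7  -2.3  13.1] zmin -84.7
-65 42 x [-20.5 -16.   20.1] y [-10.   -5.8   4.8] zmin -64.7
-45 37 x [-15.5  -7.4  13.4] y [-8.9 -6.7  4.6] zmin -43.8
wrist tab 2059 [[-14.9, -6.6, -18.4], [-8.2, -1.2, 11.4], [12.4, 4.5, 13.1]]
-145 60 x [-17.5 -16.2 -14.8] y [-6.5 -0.3  6. ] zmin -135.8
-105 101 x [-20.5 -20.3 -20.1] y [-6.6 -0.4  5.8] zmin -103.8
-85 1370 x [-20.3  -4.8   6.9] y [-23.3   8.7  23.4] zmin -84.9
-65 337 x [-20.4 -18.6 -15.9] y [-6.9 -0.6  5.5] zmin -64.5
-45 355 x [-15.6 -12.3  -8.7] y [-7.2 -0.6  5.9] zmin -45.0
cur [0.6325 0.0041 0.3313] yaw 83.52 t 9.1333 F [ 0.46 -0.3  -1.7 ] w 0.128 q1,7 [-0.44  1.52]
total [ 0.0005 -0.0004 -0.0003] tool [-0.0003  0.0006  0.0002] rot [ 0.01 -0.    0.  ]
{"translation":[-0.0001, 0.0001, 0.0],"rot":[0.0, -0.0, 0.0]}
{"translation":[-0.0001, 0.0001, 0.0],"rot":[0.0, -0.0, 0.0]}
{"translation":[-0.0001, 0.0001, 0.0],"rot":[0.0, -0.0, 0.0]}
{"translation":[-0.0001, 0.0001, 0.0],"rot":[0.0, -0.0, 0.0]}
{"translation":[-0.0001, 0.0001, 0.0],"rot":[0.0, -0.0, 0.0]}
```

View pics/a7.png

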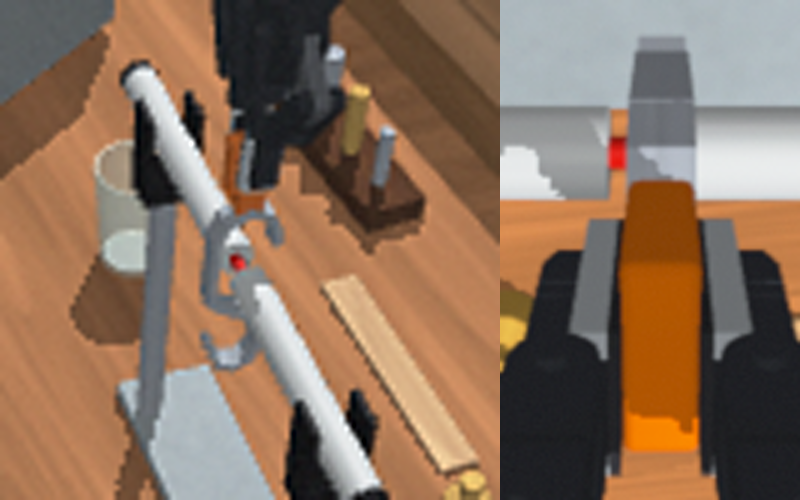

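The bar has entered the curl; it passes between tip and slant. In the wrist crop red shows only to the left of the hook (edge at full-image u≈306), so the hook sits toward +y. I measure the offset in this one view.

```bash
python3 - <<'E'
from hookm import *
o,p,R=cur()
w=dict(np.load("pics/wrist7.npz"))
px=w["pixels"].astype(int)
v,u=np.mgrid[0:400,0:640];K=w["mtx"];d=w["depth"]
x=(u-K[0,2])/K[0,0]*d;y=(v-K[1,2])/K[1,1]*d
P=(np.stack([x,-y,-d,np.ones_like(d)],-1)@w["extrinsics"].T)[...,:3]
L=frame.inv().apply((P-p).reshape(-1,3)).reshape(P.shape)*1000
for r in (212,218,222,226,230):
    print(r,[(k,px[r,k].tolist(),L[r,k].round(1).tolist()) for k in (300,303,305,306,307,309,311)])
    print("   ",[(k,px[r,k].tolist(),L[r,k].round(1).tolist()) for k in (312,313,320,334,335,336)])
E
```

```text
212 [(300, [148, 150, 151], [-7.6, -17.5, -74.1]), (303, [189, 193, 192], [-7.7, -15.3, -73.9]), (305, [179, 183, 184], [-8.1, -13.8, -72.6]), (306, [163, 151, 145], [-6.1, -13.5, -79.2]), (307, [177, 122, 87], [-2.5, -13.4, -91.1]), (309, [202, 128, 74], [69.4, -23.4, -330.7]), (311, [192, 125, 81], [69.9, -20.3, -332.1])]
    [(312, [154, 118, 102], [69.3, -18.6, -330.2]), (313, [112, 113, 120], [-16.4, -7.3, -45.0]), (320, [111, 114, 120], [-16.2, -3.0, -45.7]), (334, [117, 121, 125], [-15.9, 5.5, -46.7]), (335, [159, 161, 164], [-16.5, 6.0, -44.8]), (336, [188, 191, 192], [-8.1, 7.9, -72.7])]
218 [(300, [161, 164, 165], [-4.2, -17.3, -70.9]), (303, [161, 165, 166], [-4.2, -15.2, -70.9]), (305, [179, 144, 144], [-4.5, -13.7, -70.1]), (306, [209, 87, 84], [-2.0, -13.5, -77.8]), (307, [225, 40, 34], [-2.1, -12.7, -77.5]), (309, [225, 35, 27], [-1.9, -11.3, -78.0]), (311, [210, 68, 67], [-2.4, -9.8, -76.6])]
    [(312, [164, 114, 118], [-13.8, -7.8, -41.0]), (313, [131, 135, 142], [-13.4, -7.2, -42.3]), (320, [187, 193, 203], [-13.8, -3.0, -41.1]), (334, [176, 183, 192], [-13.9, 5.3,
[... 1175 characters left out ...]
 [-9.2, 5.3, -39.8]), (335, [207, 213, 218], [-9.3, 5.9, -39.7]), (336, [232, 235, 235], [1.2, 7.9, -69.4])]
230 [(300, [137, 140, 141], [4.8, -17.5, -71.1]), (303, [137, 141, 142], [5.1, -15.4, -72.1]), (305, [129, 132, 132], [5.2, -14.0, -72.2]), (306, [154, 124, 106], [6.1, -13.4, -74.8]), (307, [201, 134, 85], [99.7, -27.0, -330.3]), (309, [216, 138, 79], [99.7, -23.7, -330.2]), (311, [200, 138, 97], [100.5, -20.6, -332.5])]
    [(312, [159, 118, 93], [-6.7, -7.8, -39.8]), (313, [132, 77, 43], [-13.7, -6.5, -20.8]), (320, [136, 66, 6], [-14.7, -2.8, -18.0]), (334, [152, 129, 128], [-13.8, 4.6, -20.4]), (335, [198, 201, 205], [-7.1, 5.9, -38.9]), (336, [227, 229, 231], [4.6, 8.0, -70.8])]
```

One view shows the groove spanning −13.6 to +6.4 mm and the hook −7.6 to +6.2 mm relative to the TCP. I shift −2.9 mm along y, then lower. For lowering, tool axes give (0, 0.06, 0.998) per unit down.

>>> {"api": "send_rows", "payload": {
  "commands": [
    {"translation":[-0.0029,0.0003,0.004],"rot":[0,0,0],"grip":0.004},
    {"translation":[0,0.0003,0.005],"rot":[0,0,0],"grip":0.004},
    {"translation":[0,0.0003,0.005],"rot":[0,0,0],"grip":0.004},
    {"translation":[0,0.0003,0.005],"rot":[0,0,0],"grip":0.004},
    {"translation":[0,0.0003,0.004],"rot":[0,0,0],"grip":0.004}
  ]
}}

```text
t: 9.55
eef_pos: [0.6322, 0.0012, 0.307]
tool_rot: [-0.022, 0.746, 0.666, -0.02]
contact_force: [-0.2, -0.5, -0.2]
gripper_width: 0.131
```

>>> {"api": "send_rows", "payload": {
  "commands": [
    {"translation":[0,0,0],"rot":[0,0,0],"grip":0.004},
    {"translation":[0,0,0],"rot":[0,0,0],"grip":0.004},
    {"translation":[0,0,0],"rot":[0,0,0],"grip":0.004},
    {"translation":[0,0,0],"rot":[0,0,0],"grip":0.004},
    {"translation":[0,0,0],"rot":[0,0,0],"grip":0.004}
  ]
}}

```text
t: 9.97
eef_pos: [0.6327, 0.0011, 0.3084]
tool_rot: [-0.021, 0.746, 0.666, -0.019]
contact_force: [0.1, 0.7, -1.2]
gripper_width: 0.136
```

```bash
python3 - <<'E'
from hookm import *
o,p,R=cur();print(p,o["contact_force"])
meas(["side","wrist"],p,"8")
s=dict(np.load("pics/side8.npz"));w=dict(np.load("pics/wrist8.npz"))
u,v=map(int,proj(s,p))
a=cv2.resize(s["pixels"][v-30:v+70,u-50:u+50],(500,500),interpolation=2)
b=cv2.resize(w["pixels"][170:330,270:370],(300,480),interpolation=2);b=cv2.resize(b,(300,500))
cv2.imwrite("pics/a8.png",np.hstack([a,b])[:,:,::-1])
E
```

```text
[0.6326748  0.00111338 0.30836946] [ 0.07813786  0.74372303 -1.2265597 ]
side tab 43 [[-15.3, -9.0, -32.5], [-12.5, -5.5, -8.4], [5.0, 1.8, 13.6]]
-165 32 x [-8.4  3.5 11.1] y [-8.6 -3.1  5.2] zmin -155.5
-145 32 x [-16.2  11.3  16.6] y [-8.6 -4.7  5.6] zmin -144.9
-125 32 x [-6.7  3.8 13.8] y [-8.  -5.3  4.6] zmin -123.1
-105 24 x [-20.6 -18.   -8.9] y [-8.5 -4.4  3.9] zmin -105.0
-85 18 x [-20.3 -18.6  -4.4] y [-8.4 -1.5  9. ] zmin -83.3
-65 84 x [-20.   -6.9  17.1] y [-23.2  -7.2  20.7] zmin -64.0
-45 41 x [-15.2  -7.3  14.9] y [-9.2 -5.6  5.4] zmin -45.0
wrist tab 2031 [[-15.0, -6.6, -18.2], [-8.4, -1.2, 11.3], [12.2, 4.5, 13.0]]
-145 60 x [-17.4 -16.  -14.7] y [-6.6 -0.3  5.9] zmin -136.2
-105 102 x [-20.6 -20.3 -20.1] y [-6.7 -0.5  5.7] zmin -103.9
-85 130 x [-20.6 -20.3 -20. ] y [-6.8 -0.5  5.7] zmin -85.0
-65 1860 x [-20.   -7.    4.9] y [-23.1   0.7  23.2] zmin -64.7
-45 349 x [-15.4 -12.2  -8.8] y [-7.2 -0.6  5.4] zmin -45.0
```

View pics/a8.png

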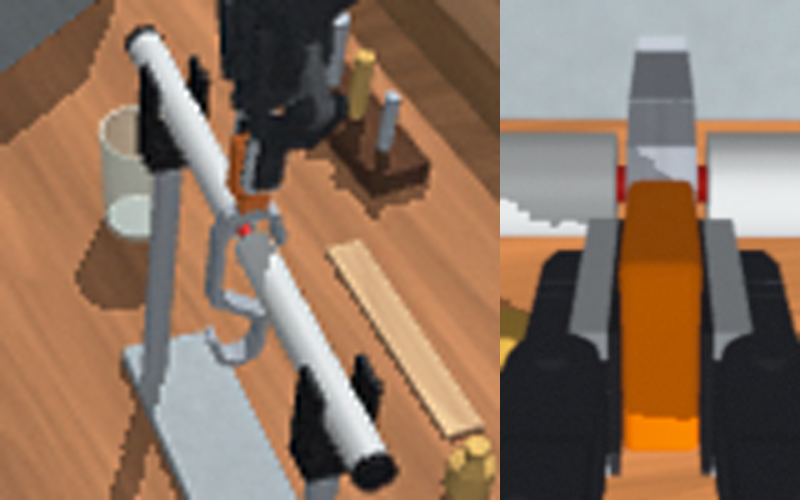

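The red shows evenly on both sides, at crop x≈622 and 702, so the hook is centred over the groove. I lower 9 mm, past the riding height, and watch the force.

>>> {"api": "send_rows", "payload": {
  "commands": [
    {"translation":[0,0.0001,0.002],"rot":[0,0,0],"grip":0.004},
    {"translation":[0,0.0001,0.002],"rot":[0,0,0],"grip":0.004},
    {"translation":[0,0.0001,0.002],"rot":[0,0,0],"grip":0.004},
    {"translation":[0,0.0001,0.0015],"rot":[0,0,0],"grip":0.004},
    {"translation":[0,0.0001,0.0015],"rot":[0,0,0],"grip":0.004}
  ]
}}

```text
t: 10.48
eef_pos: [0.6324, 0.0011, 0.2987]
tool_rot: [-0.022, 0.746, 0.666, -0.02]
contact_force: [-0.1, -0.1, -0.8]
gripper_width: 0.129
```

>>> {"api": "send_rows", "payload": {
  "commands": [
    {"translation":[0,0,0],"rot":[0,0,0],"grip":0.004},
    {"translation":[0,0,0],"rot":[0,0,0],"grip":0.004},
    {"translation":[0,0,0.001],"rot":[0,0,0],"grip":0.004},
    {"translation":[0,0,0.001],"rot":[0,0,0],"grip":0.004},
    {"translation":[0,0,0],"rot":[0,0,0],"grip":0.004}
  ]
}}

```text
t: 10.9
eef_pos: [0.6323, 0.0012, 0.2969]
tool_rot: [-0.022, 0.746, 0.666, -0.02]
contact_force: [0.1, 0.2, -1.1]
gripper_width: 0.133
```

```bash
python3 - <<'E'
from hookm import *
o,p,R=cur();print(p,o["contact_force"],o["torque"])
meas(["side","wrist"],p,"9")
s=dict(np.load("pics/side9.npz"));w=dict(np.load("pics/wrist9.npz"))
u,v=map(int,proj(s,p))
a=cv2.resize(s["pixels"][v-30:v+70,u-50:u+50],(500,500),interpolation=2)
b=cv2.resize(w["pixels"][170:330,270:370],(300,480),interpolation=2);b=cv2.resize(b,(300,500))
cv2.imwrite("pics/a9.png",np.hstack([a,b])[:,:,::-1])
print(cur()[0]["contact_force"])
E
```

```text
[0.63228364 0.00115757 0.29685112] [ 0.11503836  0.18825845 -1.1327865 ] [ 0.04863639 -0.11020413 -0.02452776]
side tab 38 [[-14.5, -8.3, -33.6], [-11.6, -4.9, -12.2], [3.5, 2.4, 13.7]]
-165 33 x [-9.5  2.5 11.3] y [-7.3 -4.1  6.1] zmin -157.4
-145 28 x [-16.3  10.6  16. ] y [-9.1 -5.1  3.7] zmin -144.8
-125 31 x [-6.   4.3 14.7] y [-8.6 -4.5  3.8] zmin -123.7
-105 22 x [-19.9 -17.4  -7.1] y [-9.1 -5.9  2.3] zmin -104.9
-85 18 x [-20.6 -19.5 -15.5] y [-8.9 -5.6  3.6] zmin -84.2
-65 35 x [-20.4 -16.7  19.7] y [-9.2 -6.4  6.4] zmin -64.9
-45 78 x [-14.9  -7.5  12.9] y [-23.3  -6.9  20.3] zmin -45.0
wrist tab 2035 [[-14.9, -6.7, -18.3], [-8.3, -1.2, 11.4], [12.4, 4.5, 13.2]]
-145 60 x [-17.4 -16.2 -14.7] y [-6.6 -0.3  5.9] zmin -135.5
-105 98 x [-20.6 -20.3 -20.1] y [-6.8 -0.5  5.8] zmin -104.5
-85 132 x [-20.5 -20.3 -20.1] y [-6.8 -0.6  5.5] zmin -84.9
-65 469 x [-20.4 -17.5 -10.3] y [-18.9  -0.6  18.9] zmin -65.0
-45 1762 x [-14.4  -7.1   3.4] y [-23.5   1.2  23.6] zmin -44.9
[-0.01538711 -0.04412133 -1.20982566]
```

View pics/a9.png

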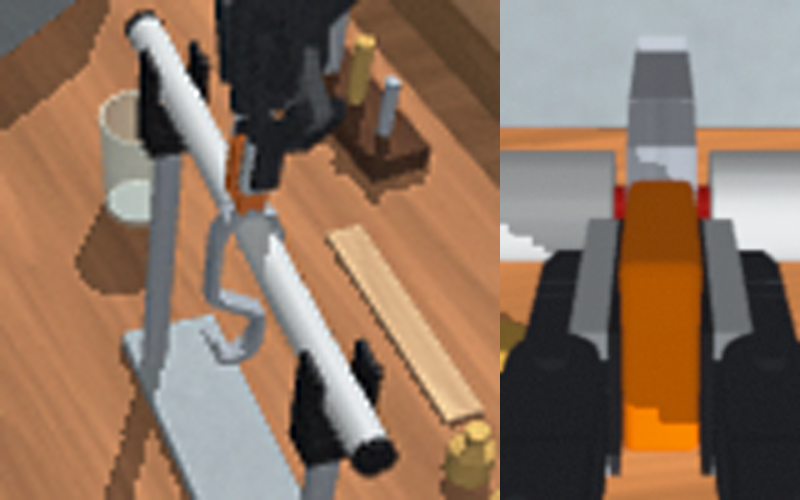

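No load on the bar yet (still −1.2 N of hook weight), and the grip is about 42 mm above the axis, so the hook is already between the groove walls. Lowering gently.

>>> {"api": "send_rows", "payload": {
  "commands": [
    {"translation":[0,0,0.0015],"rot":[0,0,0],"grip":0.004},
    {"translation":[0,0,0.0],"rot":[0,0,0],"grip":0.004},
    {"translation":[0,0,0.001],"rot":[0,0,0],"grip":0.004},
    {"translation":[0,0,0.0],"rot":[0,0,0],"grip":0.004},
    {"translation":[0,0,0],"rot":[0,0,0],"grip":0.004}
  ]
}}

```text
t: 11.42
eef_pos: [0.6322, 0.0011, 0.2947]
tool_rot: [-0.021, 0.746, 0.666, -0.019]
contact_force: [0.6, 0.1, -0.3]
gripper_width: 0.133
```

>>> {"api": "send_rows", "payload": {
  "commands": [
    {"translation":[0,0,0.001],"rot":[0,0,0],"grip":0.004},
    {"translation":[0,0,0.0],"rot":[0,0,0],"grip":0.004},
    {"translation":[0,0,0.0],"rot":[0,0,0],"grip":0.004},
    {"translation":[0,0,0.0],"rot":[0,0,0],"grip":0.004},
    {"translation":[0,0,0],"rot":[0,0,0],"grip":0.004}
  ]
}}

```text
t: 11.83
eef_pos: [0.6322, 0.0011, 0.2937]
tool_rot: [-0.021, 0.746, 0.666, -0.019]
contact_force: [-1.0, -0.3, 2.0]
gripper_width: 0.129
```

>>> {"api": "send_rows", "payload": {
  "commands": [
    {"translation":[0,0,0.0],"rot":[0,0,0],"grip":0.004},
    {"translation":[0,0,0.0],"rot":[0,0,0],"grip":0.004},
    {"translation":[0,0,0.0],"rot":[0,0,0],"grip":0.004},
    {"translation":[0,0,0.0],"rot":[0,0,0],"grip":0.004},
    {"translation":[0,0,0],"rot":[0,0,0],"grip":0.004}
  ]
}}

```text
t: 12.25
eef_pos: [0.6322, 0.0011, 0.2936]
tool_rot: [-0.021, 0.746, 0.666, -0.019]
contact_force: [-0.4, -0.3, 1.3]
gripper_width: 0.132
```

```bash
python3 - <<'E'
from hookm import *
o,p,R=cur();print(p,o["contact_force"],o["torque"])
meas(["side","wrist"],p,"10")
s=dict(np.load("pics/side10.npz"));w=dict(np.load("pics/wrist10.npz"))
u,v=map(int,proj(s,p))
a=cv2.resize(s["pixels"][v-30:v+70,u-50:u+50],(500,500),interpolation=2)
b=cv2.resize(w["pixels"][170:330,270:370],(300,480),interpolation=2);b=cv2.resize(b,(300,500))
cv2.imwrite("pics/a10.png",np.hstack([a,b])[:,:,::-1])
print(cur()[0]["contact_force"])
E
```

```text
[0.63221029 0.00114282 0.29357126] [-0.42920471 -0.25972713  1.30304713] [ 0.01035903  0.10092299 -0.01704433]
side tab 37 [[-15.0, -9.0, -33.1], [-12.2, -3.2, -13.5], [4.6, 3.4, 13.3]]
-165 36 x [-9.5  2.3 10.5] y [-8.4 -4.3  7. ] zmin -157.6
-145 29 x [-16.8  10.7  15.4] y [-9.9 -5.6  6. ] zmin -144.7
-125 33 x [-10.4   4.   14.5] y [-8.6 -5.7  6.2] zmin -123.3
-105 19 x [-20.1 -17.9  -7. ] y [-8.4 -5.7  3.1] zmin -105.0
-85 19 x [-20.3 -19.5 -16.6] y [-8.2 -5.3  5. ] zmin -84.6
-65 32 x [-19.7 -16.6  18. ] y [-10.1  -6.5   6.2] zmin -64.3
-45 72 x [-13.7  -7.2  13. ] y [-23.6  -7.5  18.9] zmin -45.0
wrist tab 2042 [[-15.0, -6.7, -18.3], [-8.3, -1.2, 11.3], [12.3, 4.5, 13.1]]
-145 59 x [-17.5 -16.4 -14.7] y [-6.6 -0.3  5.9] zmin -136.1
-105 105 x [-20.6 -20.3 -20.1] y [-6.7 -0.5  5.8] zmin -104.0
-85 128 x [-20.5 -20.3 -20. ] y [-7.  -0.5  5.6] zmin -84.9
-65 414 x [-20.4 -18.  -10.7] y [-14.3  -0.6  16.2] zmin -64.9
-45 1771 x [-14.5  -7.5   2.9] y [-23.4   1.2  23.4] zmin -45.0
[-0.61816784 -0.0774819   1.52880044]
```

View pics/a10.png

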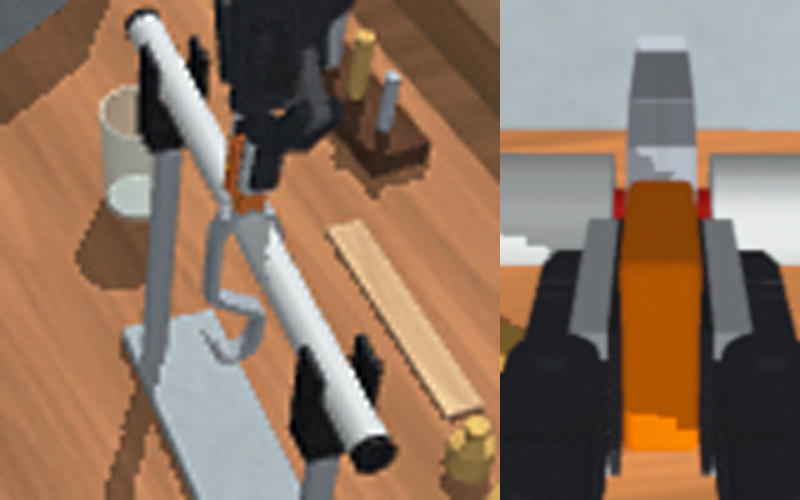

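The wrist force went from −1.2 to about +1.4 N, so the bar carries about 2.6 N (sag about 1.7 mm). Contact came at grip height ≈ 38 mm above the axis, which is the groove floor. Back off 1 mm, then open gently.

>>> {"api": "send_rows", "payload": {
  "commands": [
    {"translation":[0,0,-0.001],"rot":[0,0,0],"grip":0.004},
    {"translation":[0,0,0.0],"rot":[0,0,0],"grip":0.004},
    {"translation":[0,0,0.0],"rot":[0,0,0],"grip":0.004},
    {"translation":[0,0,0.0],"rot":[0,0,0],"grip":0.004},
    {"translation":[0,0,0],"rot":[0,0,0],"grip":0.004}
  ]
}}

```text
t: 12.77
eef_pos: [0.6322, 0.0012, 0.2944]
tool_rot: [-0.022, 0.746, 0.666, -0.019]
contact_force: [0.1, -0.2, -0.2]
gripper_width: 0.129
```

>>> {"api": "send_rows", "payload": {
  "commands": [
    {"translation":[0,0,0.0],"rot":[0,0,0],"grip":0.011},
    {"translation":[0,0,0.0],"rot":[0,0,0],"grip":0.013},
    {"translation":[0,0,0.0],"rot":[0,0,0],"grip":0.016},
    {"translation":[0,0,0.0],"rot":[0,0,0],"grip":0.02},
    {"translation":[0,0,0],"rot":[0,0,0],"grip":0.024}
  ]
}}

```text
t: 13.18
eef_pos: [0.6322, 0.0011, 0.2945]
tool_rot: [-0.021, 0.746, 0.666, -0.019]
contact_force: [-0.1, -0.2, 0.4]
gripper_width: 0.28
```

>>> {"api": "send_rows", "payload": {
  "commands": [
    {"translation":[0,0,0.0],"rot":[0,0,0],"grip":0.028},
    {"translation":[0,0,0.0],"rot":[0,0,0],"grip":0.03},
    {"translation":[0,0,0.0],"rot":[0,0,0],"grip":0.034},
    {"translation":[0,0,0.0],"rot":[0,0,0],"grip":0.034},
    {"translation":[0,0,0],"rot":[0,0,0],"grip":0.034}
  ]
}}

```text
t: 13.6
eef_pos: [0.6322, 0.0011, 0.2946]
tool_rot: [-0.021, 0.746, 0.666, -0.019]
contact_force: [0.3, 0.6, 0.8]
gripper_width: 0.397
```

```bash
python3 - <<'E'
from hookm import *
o,p,R=cur();print(p,o["contact_force"],o["gripper_width"])
meas(["side","wrist"],p,"11")
s=dict(np.load("pics/side11.npz"));w=dict(np.load("pics/wrist11.npz"))
u,v=map(int,proj(s,p))
a=cv2.resize(s["pixels"][v-30:v+70,u-50:u+50],(500,500),interpolation=2)
b=cv2.resize(w["pixels"][170:330,270:370],(300,480),interpolation=2);b=cv2.resize(b,(300,500))
cv2.imwrite("pics/a11.png",np.hstack([a,b])[:,:,::-1])
E
```

```text
[0.63223356 0.00109408 0.29456855] [0.34340606 0.61735537 0.7875697 ] 0.3973673948022144
side tab 57 [[-14.8, -8.3, -33.1], [-9.5, -5.1, -0.6], [-3.1, 15.9, 14.7]]
-165 34 x [-8.9  2.6 11. ] y [-9.6 -4.1  7.3] zmin -156.2
-145 30 x [-17.7  10.7  15.2] y [-9.5 -5.5  4.4] zmin -144.9
-125 31 x [-7.4  4.3 14. ] y [-8.7 -4.9  6.1] zmin -122.2
-105 22 x [-20.7 -18.   -6.7] y [-8.6 -4.   5.8] zmin -104.9
-85 19 x [-21.  -19.4 -18. ] y [-10.3  -5.2   5.3] zmin -84.4
-65 33 x [-20.3 -16.7  19.4] y [-9.2 -5.6  5.9] zmin -64.6
-45 72 x [-14.3  -7.8  11.4] y [-23.1  -7.7  17.2] zmin -44.9
wrist tab 1771 [[-14.9, -6.5, -18.2], [-9.8, -1.6, 11.4], [12.6, 4.6, 13.0]]
-145 80 x [-18.5 -16.7 -14.8] y [-7.4 -0.7  6. ] zmin -135.8
-105 91 x [-20.8 -20.6 -20.4] y [-6.9 -0.4  5.6] zmin -103.0
-85 139 x [-20.8 -20.5 -20.2] y [-7.  -0.5  5.5] zmin -85.0
-65 413 x [-20.6 -18.1  -8.7] y [-14.7  -0.5  15.1] zmin -64.7
-45 1915 x [-14.5  -7.    5.7] y [-22.2   0.   22.2] zmin -45.0
```

View pics/a11.png

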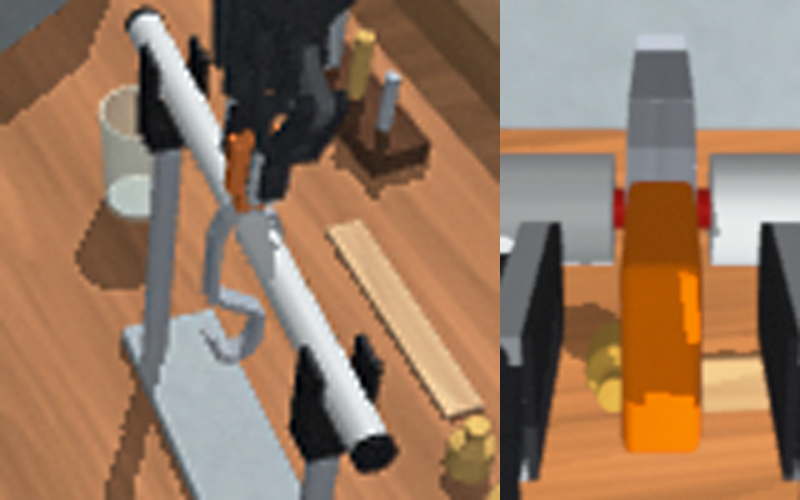

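Released. The hook hangs upright and centred in the groove (red even on both sides at crop (620,208) and (703,208)), and the pads are clear. Rise straight up, then go to the pail.

>>> {"api": "send_rows", "payload": {
  "commands": [
    {"translation":[0,-0.0005,-0.008],"rot":[0,0,0],"grip":0.036},
    {"translation":[0,-0.0009,-0.015],"rot":[0,0,0],"grip":0.036},
    {"translation":[0,-0.0012,-0.02],"rot":[0,0,0],"grip":0.036},
    {"translation":[0,-0.0012,-0.02],"rot":[0,0,0],"grip":0.036},
    {"translation":[0,0,-0.01],"rot":[0,0,0],"grip":0.036}
  ]
}}

```text
t: 14.12
eef_pos: [0.6335, 0.0008, 0.3709]
tool_rot: [-0.02, 0.746, 0.666, -0.018]
contact_force: [0.6, 0.2, -0.0]
gripper_width: 0.422
```

```bash
python3 - <<'E'
from hookm import *
plan([.42,.285,.26],down(86.2),15)
E
```

```text
cur [0.6335 0.0008 0.3709] yaw 83.5 t 14.1167 F [ 0.6   0.19 -0.04] w 0.422 q1,7 [-0.44  1.52]
total [-0.2135  0.2842 -0.1109] tool [ 0.2581 -0.2379  0.1241] rot [-3.11 -0.09 -2.7 ]
{"translation":[0.0172, -0.0159, 0.0083],"rot":[-0.21, -0.01, -0.18]}
{"translation":[0.0173, -0.0158, 0.0082],"rot":[-0.21, -0.01, -0.18]}
{"translation":[0.0173, -0.0158, 0.0082],"rot":[-0.21, -0.01, -0.18]}
{"translation":[0.0174, -0.0158, 0.0081],"rot":[-0.21, -0.01, -0.18]}
{"translation":[0.0174, -0.0158, 0.008],"rot":[-0.21, -0.01, -0.18]}
{"translation":[0.0175, -0.0157, 0.008],"rot":[-0.21, -0.01, -0.18]}
{"translation":[0.0175, -0.0157, 0.0079],"rot":[-0.21, -0.01, -0.18]}
{"translation":[0.0176, -0.0157, 0.0079],"rot":[-0.21, -0.01, -0.18]}
{"translation":[0.0176, -0.0157, 0.0078],"rot":[-0.21, -0.01, -0.18]}
{"translation":[0.0177, -0.0156, 0.0077],"rot":[-0.21, -0.01, -0.18]}
{"translation":[0.0177, -0.0156, 0.0077],"rot":[-0.21, -0.01, -0.18]}
{"translation":[0.0178, -0.0156, 0.0076],"rot":[-0.21, -0.01, -0.18]}
{"translation":[0.0178, -0.0155, 0.0076],"rot":[-0.21, -0.01, -0.18]}
{"translation":[0.0179, -0.0155, 0.0075],"rot":[-0.21, -0.01, -0.18]}
{"translation":[0.0179, -0.0155, 0.0075],"rot":[-0.21, -0.01, -0.18]}
```

>>> {"api": "send_rows", "payload": {
  "commands": [
    {"translation":[0.0172,-0.0159,0.002],"rot":[-0.21,0,-0.18],"grip":0.036},
    {"translation":[0.0173,-0.0158,0.005],"rot":[-0.21,0,-0.18],"grip":0.036},
    {"translation":[0.0173,-0.0158,0.008],"rot":[-0.21,0,-0.18],"grip":0.036},
    {"translation":[0.0174,-0.0158,0.008],"rot":[-0.21,0,-0.18],"grip":0.036},
    {"translation":[0.0174,-0.0158,0.008],"rot":[-0.21,0,-0.18],"grip":0.036}
  ]
}}

```text
t: 14.53
eef_pos: [0.5612, 0.0966, 0.3406]
tool_rot: [-0.015, 0.741, 0.672, -0.013]
contact_force: [0.0, 0.3, -0.5]
gripper_width: 0.422
```

>>> {"api": "send_rows", "payload": {
  "commands": [
    {"translation":[0.0175,-0.0157,0.008],"rot":[-0.21,0,-0.18],"grip":0.045},
    {"translation":[0.0175,-0.0157,0.008],"rot":[-0.21,0,-0.18],"grip":0.045},
    {"translation":[0.0176,-0.0157,0.008],"rot":[-0.21,0,-0.18],"grip":0.045},
    {"translation":[0.0176,-0.0157,0.008],"rot":[-0.21,0,-0.18],"grip":0.045},
    {"translation":[0.0177,-0.0156,0.008],"rot":[-0.21,0,-0.18],"grip":0.045}
  ]
}}

```text
t: 14.95
eef_pos: [0.4898, 0.1914, 0.3032]
tool_rot: [-0.008, 0.735, 0.678, -0.007]
contact_force: [0.3, -0.2, 0.0]
gripper_width: 0.53
```

>>> {"api": "send_rows", "payload": {
  "commands": [
    {"translation":[0.0177,-0.0156,0.008],"rot":[-0.21,0,-0.18],"grip":0.045},
    {"translation":[0.0178,-0.0156,0.008],"rot":[-0.21,0,-0.18],"grip":0.045},
    {"translation":[0.0178,-0.0156,0.008],"rot":[-0.21,0,-0.18],"grip":0.045},
    {"translation":[0.0178,-0.0156,0.008],"rot":[-0.21,0,-0.18],"grip":0.045},
    {"translation":[0,0,0],"rot":[0,0,0],"grip":0.045}
  ]
}}

```text
t: 15.37
eef_pos: [0.4294, 0.2703, 0.271]
tool_rot: [-0.004, 0.729, 0.685, -0.003]
contact_force: [0.2, 0.1, -0.5]
gripper_width: 0.527
```

>>> {"api": "send_rows", "payload": {
  "commands": [
    {"translation":[0,0,0],"rot":[0,0,0],"grip":0.045},
    {"translation":[0,0,0],"rot":[0,0,0],"grip":0.045},
    {"translation":[0,0,0],"rot":[0,0,0],"grip":0.045},
    {"translation":[0,0,0],"rot":[0,0,0],"grip":0.045},
    {"translation":[0,0,0],"rot":[0,0,0],"grip":0.045}
  ]
}}

```text
t: 15.78
eef_pos: [0.434, 0.2657, 0.2726]
tool_rot: [-0.003, 0.732, 0.682, -0.002]
contact_force: [-0.1, 0.5, 0.9]
gripper_width: 0.522
```

```bash
python3 - <<'E'
from hookm import *
w=cam("wrist");t=cam("top");o,p,R=cur()
save(w,"w12.png")
s=cam("side");np.savez("pics/s12.npz",**s)
for n,C in (("w",w),("t",t)):
    v,u=np.mgrid[0:400,0:640];K=C["mtx"];d=C["depth"]
    x=(u-K[0,2])/K[0,0]*d;y=(v-K[1,2])/K[1,1]*d
    P=(np.stack([x,-y,-d,np.ones_like(d)],-1)@C["extrinsics"].T)[...,:3]
    H=cv2.cvtColor(C["pixels"],cv2.COLOR_RGB2HSV)
    yel=(H[...,0]>=20)&(H[...,0]<34)&(H[...,1]>170)&(P[...,0]>.36)&(P[...,0]<.42)&(abs(P[...,1]-.297)<.03)&(P[...,2]>.02)&(P[...,2]<.08)
    Y=P[yel]; tp=Y[Y[:,2]>.056]
    if len(tp)>5: print(n,len(Y),len(tp),tp.mean(0).round(4),cv2.minAreaRect((tp[:,:2]*1000).astype(np.float32)),np.percentile(tp[:,2],[5,50,95]))
    g=(P[...,2]>.099)&(P[...,2]<.115)&(abs(P[...,0]-.485)<.03)&(abs(P[...,1]-.29)<.05)
    G=P[g]
    if len(G)>5: print(n,"bail",len(G),G.mean(0).round(4),cv2.minAreaRect((G[:,:2]*1000).astype(np.float32)))
plan([.399,.2968,.11],down(86.2),10)
E
```

```text
w 329 254 [0.3979 0.298  0.0597] ((398.388916015625, 298.1606140136719), (9.956827163696289, 31.09255599975586), 85.81865692138672) [0.05792694 0.05984719 0.06111266]
w bail 284 [0.483  0.2921 0.1066] ((483.4375305175781, 292.3377380371094), (51.37260437011719, 6.072622776031494), 86.32582092285156)
t 73 41 [0.3999 0.2966 0.0595] ((399.3527526855469, 296.3956298828125), (10.99510669708252, 28.052532196044922), 84.91159057617188) [0.0567409  0.05885103 0.06364229]
t bail 51 [0.4846 0.2877 0.1059] ((484.4799499511719, 290.1314697265625), (53.32737350463867, 5.734450817108154), 87.46839904785156)
cur [0.4336 0.2661 0.2724] yaw 85.99 t 15.9333 F [-0.13 -0.04 -0.35] w 0.525 q1,7 [-0.92  0.89]
total [-0.0346  0.0307 -0.1624] tool [ 0.028  -0.0356  0.1627] rot [-0.37 -0.07 -0.21]
{"translation":[0.0028, -0.0036, 0.0163],"rot":[-0.04, -0.01, -0.02]}
{"translation":[0.0028, -0.0036, 0.0163],"rot":[-0.04, -0.01, -0.02]}
{"translation":[0.0028, -0.0036, 0.0163],"rot":[-0.04, -0.01, -0.02]}
{"translation":[0.0028, -0.0036, 0.0163],"rot":[-0.04, -0.01, -0.02]}
{"translation":[0.0028, -0.0036, 0.0163],"rot":[-0.04, -0.01, -0.02]}
{"translation":[0.0028, -0.0036, 0.0163],"rot":[-0.04, -0.01, -0.02]}
{"translation":[0.0028, -0.0036, 0.0163],"rot":[-0.04, -0.01, -0.02]}
{"translation":[0.0028, -0.0036, 0.0163],"rot":[-0.04, -0.01, -0.02]}
{"translation":[0.0028, -0.0036, 0.0163],"rot":[-0.04, -0.01, -0.02]}
{"translation":[0.0028, -0.0036, 0.0162],"rot":[-0.04, -0.01, -0.02]}
```

View pics/w12.png

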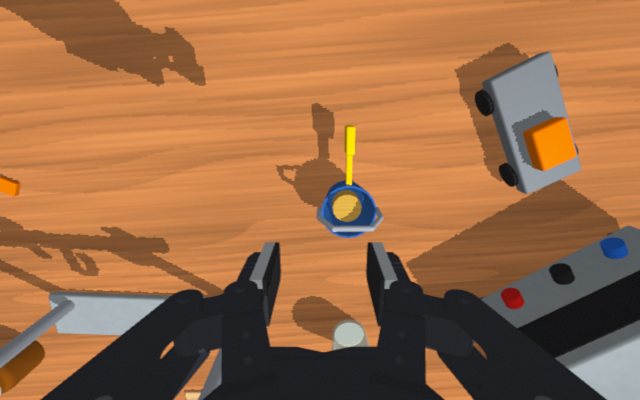

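Wrist and top agree on the plate: (0.3985, 0.2974), top at 60 mm, yaw −4°, 10 x 31 mm. Go above it, then straight down.

>>> {"api": "send_rows", "payload": {
  "commands": [
    {"translation":[0.0056,-0.0072,0.02],"rot":[-0.08,0,0],"grip":0.045},
    {"translation":[0.0056,-0.0072,0.02],"rot":[-0.08,0,0],"grip":0.045},
    {"translation":[0.0056,-0.0072,0.02],"rot":[-0.08,0,0],"grip":0.045},
    {"translation":[0.0056,-0.0072,0.02],"rot":[-0.08,0,0],"grip":0.045},
    {"translation":[0.006,-0.0072,0.02],"rot":[-0.05,0,0],"grip":0.045}
  ]
}}

```text
t: 16.35
eef_pos: [0.3988, 0.2975, 0.1718]
tool_rot: [-0.0, 0.731, 0.682, 0.001]
contact_force: [0.2, 0.8, -0.2]
gripper_width: 0.528
```

>>> {"api": "send_rows", "payload": {
  "commands": [
    {"translation":[0,0,0.02],"rot":[0,0,0],"grip":0.045},
    {"translation":[0,0,0.02],"rot":[0,0,0],"grip":0.045},
    {"translation":[0,0,0.02],"rot":[0,0,0],"grip":0.045},
    {"translation":[0,0,0],"rot":[0,0,0],"grip":0.045},
    {"translation":[0,0,0],"rot":[0,0,0],"grip":0.045}
  ]
}}

```text
t: 16.77
eef_pos: [0.3987, 0.2969, 0.1121]
tool_rot: [-0.0, 0.731, 0.682, -0.001]
contact_force: [0.5, 0.4, 1.0]
gripper_width: 0.527
```

```bash
python3 - <<'E'
from hookm import *
w=cam("wrist");o,p,R=cur()
save(w,"w13.png")
plan([.3985,.2974,.047],down(86),5)
E
```

```text
cur [0.3994 0.2974 0.113 ] yaw 86.01 t 16.8167 F [0.18 0.04 0.05] w 0.523 q1,7 [-0.95  0.86]
total [-0.0009 -0.     -0.066 ] tool [-0.0002 -0.0008  0.066 ] rot [-0.   -0.05  0.01]
{"translation":[-0.0, -0.0002, 0.0132],"rot":[-0.0, -0.01, 0.0]}
{"translation":[-0.0, -0.0002, 0.0132],"rot":[-0.0, -0.01, 0.0]}
{"translation":[-0.0, -0.0002, 0.0132],"rot":[-0.0, -0.01, 0.0]}
{"translation":[-0.0, -0.0002, 0.0132],"rot":[-0.0, -0.01, 0.0]}
{"translation":[-0.0, -0.0002, 0.0132],"rot":[-0.0, -0.01, 0.0]}
```

View pics/w13.png

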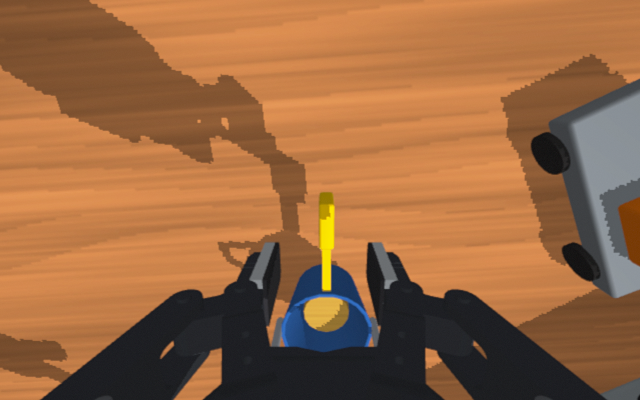

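The plate at (327,222) is centred between the pads (u 272 to 375). Descend 66 mm and close.

>>> {"api": "send_rows", "payload": {
  "commands": [
    {"translation":[0,-0.0002,0.016],"rot":[0,0,0],"grip":0.04},
    {"translation":[0,-0.0002,0.016],"rot":[0,0,0],"grip":0.04},
    {"translation":[0,-0.0002,0.016],"rot":[0,0,0],"grip":0.04},
    {"translation":[0,-0.0002,0.012],"rot":[0,0,0],"grip":0.035},
    {"translation":[0,0,0.006],"rot":[0,0,0],"grip":0.03}
  ]
}}

```text
t: 17.23
eef_pos: [0.3985, 0.2979, 0.0467]
tool_rot: [-0.0, 0.731, 0.682, 0.001]
contact_force: [-0.1, 0.4, -0.0]
gripper_width: 0.355
```

>>> {"api": "send_rows", "payload": {
  "commands": [
    {"translation":[0,0,0],"rot":[0,0,0],"grip":0.02},
    {"translation":[0,0,0],"rot":[0,0,0],"grip":0.012},
    {"translation":[0,0,0],"rot":[0,0,0],"grip":0.004},
    {"translation":[0,0,0],"rot":[0,0,0],"grip":0.003},
    {"translation":[0,0,0],"rot":[0,0,0],"grip":0.003}
  ],
  "force": 80
}}

```text
t: 17.65
eef_pos: [0.3988, 0.2981, 0.0475]
tool_rot: [-0.0, 0.731, 0.682, 0.001]
contact_force: [-0.7, 1.3, 3.4]
gripper_width: 0.101
```

>>> {"api": "send_rows", "payload": {
  "commands": [
    {"translation":[0,0,0],"rot":[0,0,0],"grip":0.003},
    {"translation":[0,0,-0.005],"rot":[0,0,0],"grip":0.003},
    {"translation":[0,0,-0.01],"rot":[0,0,0],"grip":0.003},
    {"translation":[0,0,-0.015],"rot":[0,0,0],"grip":0.003},
    {"translation":[0,0,-0.015],"rot":[0,0,0],"grip":0.003}
  ]
}}

```text
t: 18.07
eef_pos: [0.3974, 0.2968, 0.0921]
tool_rot: [-0.0, 0.731, 0.682, -0.001]
contact_force: [0.1, -0.2, -3.1]
gripper_width: 0.1
```

>>> {"api": "send_rows", "payload": {
  "commands": [
    {"translation":[0,0,-0.01],"rot":[0,0,0],"grip":0.003},
    {"translation":[0,0,-0.01],"rot":[0,0,0],"grip":0.003},
    {"translation":[0,0,0],"rot":[0,0,0],"grip":0.003},
    {"translation":[0,0,0],"rot":[0,0,0],"grip":0.003},
    {"translation":[0,0,0],"rot":[0,0,0],"grip":0.003}
  ]
}}

```text
t: 18.48
eef_pos: [0.3977, 0.2972, 0.1111]
tool_rot: [-0.0, 0.731, 0.682, -0.0]
contact_force: [-0.5, -0.6, -2.2]
gripper_width: 0.101
```

```bash
cat > pailm.py <<'E'
from hookm import *
def pm(tag,names=("wrist","top","side"),show=True):
    o,p,R=cur();print("TCP",p.round(4),"F",o["contact_force"].round(2),"w",round(o["gripper_width"],3))
    for n in names:
        C=cam(n);np.savez(f"pics/{n}{tag}.npz",**C)
        v,u=np.mgrid[0:400,0:640];K=C["mtx"];d=C["depth"]
        x=(u-K[0,2])/K[0,0]*d;y=(v-K[1,2])/K[1,1]*d
        P=(np.stack([x,-y,-d,np.ones_like(d)],-1)@C["extrinsics"].T)[...,:3]
        H=cv2.cvtColor(C["pixels"],cv2.COLOR_RGB2HSV)
        L=R.inv().apply((P-p).reshape(-1,3)).reshape(P.shape);L=np.stack([L[...,1],L[...,0],-L[...,2]],-1)*1000 # pail x,y,z rel TCP
        g=(abs(L[...,0]-86)<22)&(abs(L[...,1])<40)&(L[...,2]>50)&(L[...,2]<75)&(d>0)&(H[...,1]<90)
        G=L[g]
        if len(G)>5: print(n,"bail",len(G),G.mean(0).round(1),np.percentile(G,[3,50,97],axis=0).round(1).tolist())
        b=(abs(L[...,0]-86)<50)&(abs(L[...,1])<50)&(L[...,2]>-70)&(L[...,2]<25)&(H[...,0]>98)&(H[...,0]<122)&(H[...,1]>140)
        B=L[b]
        if len(B)>5: print(n,"pail",len(B),np.percentile(B,[2,50,98],axis=0).round(1).tolist())
        yl=(abs(L[...,0])<70)&(abs(L[...,1])<30)&(abs(L[...,2])<40)&(H[...,0]>=20)&(H[...,0]<34)&(H[...,1]>170)
        B=L[yl]
        if len(B)>5: print(n,"plate",len(B),np.percentile(B,[2,50,98],axis=0).round(1).tolist())
    return o,p,R
E
python3 - <<'E'
from pailm import *
o,p,R=pm("14")
s=dict(np.load("pics/side14.npz"));u,v=map(int,proj(s,p))
a=cv2.resize(s["pixels"][v-50:v+70,u-40:u+80],(600,600),interpolation=2);cv2.imwrite("pics/s14.png",a[:,:,::-1])
E
```

```text
TCP [0.3977 0.2972 0.1111] F [-0.54 -0.57 -2.22] w 0.101
wrist pail 488 [[53.5, -10.3, -40.7], [55.9, 3.5, -21.6], [58.3, 8.4, -9.2]]
wrist plate 2304 [[-17.1, -5.5, -13.5], [-3.6, -1.2, 11.4], [41.9, 3.2, 13.7]]
top bail 56 [86.4 -2.9 57.2] [[84.1, -26.2, 52.5], [86.5, -3.4, 57.3], [89.3, 21.0, 61.5]]
top pail 119 [[56.5, -31.5, -47.5], [70.7, 3.9, -2.6], [117.7, 27.5, 9.0]]
top plate 33 [[24.9, -4.6, -3.2], [37.8, -0.7, 1.3], [50.7, 1.6, 4.8]]
side bail 22 [85.5 -7.6 57.6] [[83.1, -28.1, 50.5], [85.3, -10.9, 58.4], [87.7, 23.7, 61.8]]
side pail 252 [[56.1, -33.9, -41.0], [80.0, -15.1, -10.8], [113.8, 30.8, 7.8]]
side plate 7 [[-15.3, -6.0, -11.2], [14.7, -3.6, -1.6], [47.5, -1.8, 5.2]]
```

View pics/s14.png

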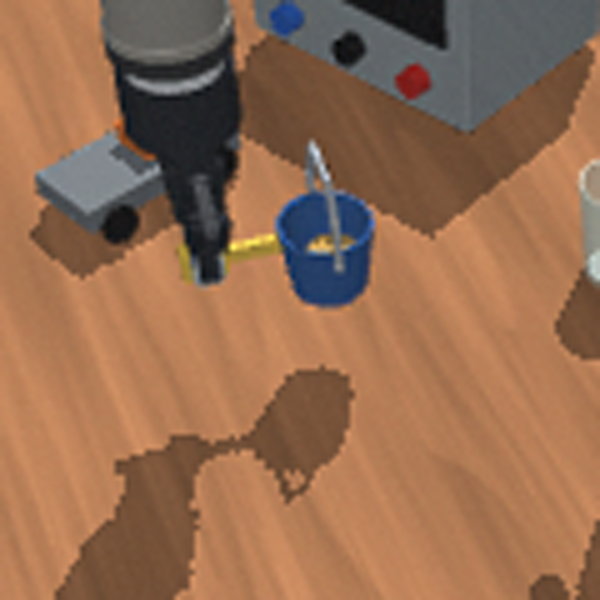

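The pail is lifted and level: bail at +86 mm x, −2 mm y and about +58.5 mm z from the TCP, with plate width 8.6 to 10 mm. Now to a pre-position with the bail 60 mm short of the curl.

```bash
python3 - <<'E'
from pailm import *
plan([.4873,.0186,.1125],down(83.5),15)
E
```

```text
cur [0.3977 0.2971 0.1108] yaw 86.04 t 18.6333 F [-0.09 -0.5  -2.62] w 0.103 q1,7 [-0.95  0.86]
total [ 0.0896 -0.2785  0.0017] tool [-0.2716  0.1086 -0.0018] rot [-0.07  0.01  2.54]
{"translation":[-0.0181, 0.0072, -0.0001],"rot":[-0.0, 0.0, 0.17]}
{"translation":[-0.0181, 0.0073, -0.0001],"rot":[-0.0, 0.0, 0.17]}
{"translation":[-0.0181, 0.0073, -0.0001],"rot":[-0.0, 0.0, 0.17]}
{"translation":[-0.018, 0.0074, -0.0001],"rot":[-0.0, 0.0, 0.17]}
{"translation":[-0.018, 0.0075, -0.0001],"rot":[-0.0, 0.0, 0.17]}
{"translation":[-0.018, 0.0075, -0.0001],"rot":[-0.0, 0.0, 0.17]}
{"translation":[-0.018, 0.0076, -0.0001],"rot":[-0.0, 0.0, 0.17]}
{"translation":[-0.018, 0.0076, -0.0001],"rot":[-0.0, 0.0, 0.17]}
{"translation":[-0.0179, 0.0077, -0.0001],"rot":[-0.0, 0.0, 0.17]}
{"translation":[-0.0179, 0.0077, -0.0001],"rot":[-0.0, 0.0, 0.17]}
{"translation":[-0.0179, 0.0078, -0.0001],"rot":[-0.0, 0.0, 0.17]}
{"translation":[-0.0179, 0.0078, -0.0001],"rot":[-0.0, 0.0, 0.17]}
{"translation":[-0.0178, 0.0079, -0.0001],"rot":[-0.0, 0.0, 0.17]}
{"translation":[-0.0178, 0.0079, -0.0001],"rot":[-0.0, 0.0, 0.17]}
{"translation":[-0.0178, 0.008, -0.0001],"rot":[-0.0, 0.0, 0.17]}
```

>>> {"api": "send_rows", "payload": {
  "commands": [
    {"translation":[-0.012,0.0048,0],"rot":[0,0,0.17],"grip":0.003},
    {"translation":[-0.018,0.0073,0],"rot":[0,0,0.17],"grip":0.003},
    {"translation":[-0.018,0.0073,0],"rot":[0,0,0.17],"grip":0.003},
    {"translation":[-0.018,0.0074,0],"rot":[0,0,0.17],"grip":0.003},
    {"translation":[-0.018,0.0075,-0.001],"rot":[0,0,0.17],"grip":0.003}
  ]
}}

```text
t: 19.05
eef_pos: [0.426, 0.2092, 0.1119]
tool_rot: [-0.0, 0.736, 0.677, -0.0]
contact_force: [0.5, 0.4, -3.2]
gripper_width: 0.104
```

>>> {"api": "send_rows", "payload": {
  "commands": [
    {"translation":[-0.018,0.0075,-0.001],"rot":[0,0,0.17],"grip":0.003},
    {"translation":[-0.018,0.0076,0],"rot":[0,0,0.17],"grip":0.003},
    {"translation":[-0.018,0.0076,0],"rot":[0,0,0.17],"grip":0.003},
    {"translation":[-0.018,0.0077,0],"rot":[0,0,0.17],"grip":0.003},
    {"translation":[-0.018,0.0077,0],"rot":[0,0,0.17],"grip":0.003}
  ]
}}

```text
t: 19.47
eef_pos: [0.4558, 0.1161, 0.113]
tool_rot: [-0.0, 0.741, 0.671, -0.0]
contact_force: [0.4, 0.2, -2.7]
gripper_width: 0.109
```

>>> {"api": "send_rows", "payload": {
  "commands": [
    {"translation":[-0.018,0.0078,0],"rot":[0,0,0.17],"grip":0.003},
    {"translation":[-0.018,0.0078,0],"rot":[0,0,0.17],"grip":0.003},
    {"translation":[-0.018,0.0079,0],"rot":[0,0,0.17],"grip":0.003},
    {"translation":[-0.018,0.0079,0],"rot":[0,0,0.17],"grip":0.003},
    {"translation":[-0.01,0.005,0],"rot":[0,0,0.1],"grip":0.003}
  ]
}}

```text
t: 19.88
eef_pos: [0.4835, 0.0294, 0.113]
tool_rot: [-0.0, 0.747, 0.665, -0.0]
contact_force: [-0.5, -0.5, -2.1]
gripper_width: 0.103
```

>>> {"api": "send_rows", "payload": {
  "commands": [
    {"translation":[-0.005,0,0],"rot":[0,0,0],"grip":0.003},
    {"translation":[0,0,0],"rot":[0,0,0],"grip":0.003},
    {"translation":[0,0,0],"rot":[0,0,0],"grip":0.003},
    {"translation":[0,0,0],"rot":[0,0,0],"grip":0.003},
    {"translation":[0,0,0],"rot":[0,0,0],"grip":0.003}
  ]
}}

```text
t: 20.3
eef_pos: [0.4828, 0.0289, 0.1132]
tool_rot: [-0.001, 0.745, 0.667, 0.0]
contact_force: [0.0, 0.9, -2.9]
gripper_width: 0.103
```

```bash
python3 - <<'E'
from pailm import *
o,p,R=pm("15",("side","wrist"))
# hook measured rel. expected curl point, bar frame
c=np.array([.6322,.0004,.144]);print("hook rel curl point")
for n in ("side15","wrist15"):
    C=dict(np.load(f"pics/{n}.npz"))
    v,u=np.mgrid[0:400,0:640];K=C["mtx"];d=C["depth"]
    x=(u-K[0,2])/K[0,0]*d;y=(v-K[1,2])/K[1,1]*d
    P=(np.stack([x,-y,-d,np.ones_like(d)],-1)@C["extrinsics"].T)[...,:3]
    L=frame.inv().apply((P-c).reshape(-1,3)).reshape(P.shape)*1000
    near=(abs(L[...,0])<32)&(abs(L[...,1])<16)&(L[...,2]>-20)&(L[...,2]<80)&(d>0)
    Q=L[near]
    for z in range(-20,80,10):
        q=Q[(Q[:,2]>=z)&(Q[:,2]<z+10)]
        if len(q)>2: print(n,z,len(q),"x",np.percentile(q[:,0],[5,50,95]).round(1),"y",np.percentile(q[:,1],[5,50,95]).round(1))
s=dict(np.load("pics/side15.npz"));w=dict(np.load("pics/wrist15.npz"))
u,v=map(int,proj(s,[.59,.01,.15]))
a=cv2.resize(s["pixels"][v-50:v+50,u-50:u+50],(500,500),interpolation=2);cv2.imwrite("pics/s15.png",a[:,:,::-1]);save(w,"w15.png")
plan([.4873,.0186,.1125],down(83.5),1)
E
```

```text
TCP [0.4828 0.0289 0.1132] F [ 0.03  0.93 -2.92] w 0.103
side bail 30 [85.  -5.3 58.7] [[82.7, -26.4, 51.3], [85.1, -5.8, 59.4], [88.5, 19.5, 62.7]]
side pail 300 [[55.7, -32.2, -39.8], [80.3, -3.4, -10.2], [115.6, 30.4, 8.3]]
side plate 7 [[-15.8, -5.3, -5.7], [-14.3, -3.3, 0.2], [49.8, -0.8, 11.7]]
wrist pail 487 [[53.5, -10.4, -40.2], [56.0, 3.4, -21.7], [58.4, 8.2, -9.0]]
wrist plate 2298 [[-17.1, -5.6, -12.9], [-3.6, -1.3, 11.4], [41.8, 3.1, 13.8]]
hook rel curl point
side15 -10 20 x [-7.8 -0.2  6.4] y [-6.4 -4.4  7.5]
side15 0 22 x [-16.    8.2  12. ] y [-8.9 -2.4  5.5]
side15 10 18 x [-18.4  10.9  15.6] y [-8.4 -4.2  7. ]
side15 20 8 x [-6.  12.2 14.9] y [-7.5 -5.5 -0.3]
side15 30 15 x [-0.2  7.2 12.5] y [-7.3 -2.1  4.8]
side15 40 19 x [-15.8  -5.9   1.6] y [-7.9 -6.   6.9]
side15 50 11 x [-20.3 -19.5 -13.9] y [-8.2 -4.   3.8]
side15 60 8 x [-20.5 -19.9 -16.9] y [-7.1 -5.6  2.1]
side15 70 9 x [-20.9 -19.5 -17.7] y [-7.7 -4.6  4.4]
cur [0.4829 0.0287 0.1132] yaw 83.65 t 20.4 F [-0.05 -0.06 -1.91] w 0.1 q1,7 [-0.43  1.44]
total [ 0.0044 -0.0101 -0.0007] tool [-0.0095  0.0055  0.0007] rot [-0.02 -0.07  0.15]
{"translation":[-0.0095, 0.0055, 0.0007],"rot":[-0.02, -0.07, 0.15]}
```

View pics/s15.png

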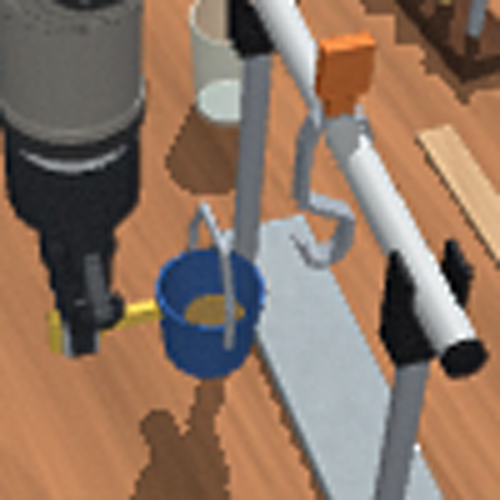

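View pics/w15.png

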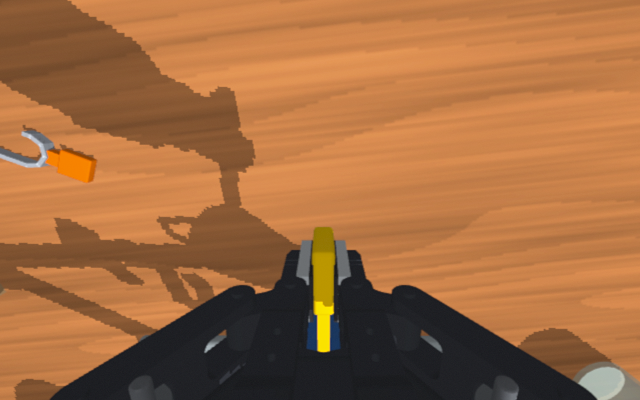

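The hook hangs at the expected curl point, and the pail is level in front of it. In the side crop the bail is at (205,210) and the curl at (320,250). I align y, set the bail to 169 mm, then advance.

```bash
python3 - <<'E'
from pailm import *
plan([.4875,.0195,.110],down(83.5),5)
E
```

```text
cur [0.4829 0.0287 0.1132] yaw 83.65 t 20.4 F [-0.05 -0.06 -1.91] w 0.1 q1,7 [-0.43  1.44]
total [ 0.0046 -0.0092 -0.0032] tool [-0.0086  0.0056  0.0032] rot [-0.02 -0.07  0.15]
{"translation":[-0.0017, 0.0011, 0.0006],"rot":[-0.0, -0.01, 0.03]}
{"translation":[-0.0017, 0.0011, 0.0006],"rot":[-0.0, -0.01, 0.03]}
{"translation":[-0.0017, 0.0011, 0.0006],"rot":[-0.0, -0.01, 0.03]}
{"translation":[-0.0017, 0.0011, 0.0006],"rot":[-0.0, -0.01, 0.03]}
{"translation":[-0.0017, 0.0011, 0.0006],"rot":[-0.0, -0.01, 0.03]}
```

>>> {"api": "send_rows", "payload": {
  "commands": [
    {"translation":[-0.003,0.002,0.001],"rot":[0,0,0.1],"grip":0.003},
    {"translation":[-0.003,0.002,0.001],"rot":[0,0,0.05],"grip":0.003},
    {"translation":[-0.0026,0.0016,0.0012],"rot":[0,0,0],"grip":0.003},
    {"translation":[0,0.005,0],"rot":[0,0,0],"grip":0.003},
    {"translation":[0,0.007,0],"rot":[0,0,0],"grip":0.003}
  ]
}}

```text
t: 20.82
eef_pos: [0.4995, 0.0168, 0.1098]
tool_rot: [-0.001, 0.747, 0.665, -0.0]
contact_force: [0.7, -0.1, -1.8]
gripper_width: 0.102
```

>>> {"api": "send_rows", "payload": {
  "commands": [
    {"translation":[0,0.007,0],"rot":[0,0,0],"grip":0.003},
    {"translation":[0,0.005,0],"rot":[0,0,0],"grip":0.003},
    {"translation":[0,0.004,0],"rot":[0,0,0],"grip":0.003},
    {"translation":[0,0,0],"rot":[0,0,0],"grip":0.003},
    {"translation":[0,0,0],"rot":[0,0,0],"grip":0.003}
  ]
}}

```text
t: 21.23
eef_pos: [0.5155, 0.0153, 0.1099]
tool_rot: [-0.0, 0.747, 0.665, 0.0]
contact_force: [-0.0, -0.4, -1.4]
gripper_width: 0.098
```

>>> {"api": "send_rows", "payload": {
  "commands": [
    {"translation":[0,0,0],"rot":[0,0,0],"grip":0.003},
    {"translation":[0,0,0],"rot":[0,0,0],"grip":0.003},
    {"translation":[0,0,0],"rot":[0,0,0],"grip":0.003},
    {"translation":[0,0,0],"rot":[0,0,0],"grip":0.003},
    {"translation":[0,0,0],"rot":[0,0,0],"grip":0.003}
  ]
}}

```text
t: 21.65
eef_pos: [0.5153, 0.0154, 0.1101]
tool_rot: [-0.0, 0.747, 0.665, 0.0]
contact_force: [0.2, 0.2, -2.9]
gripper_width: 0.103
```

```bash
cat > look.py <<'E'
from pailm import *
def look(tag):
    o,p,R=cur();print("TCP",p.round(4),"F",o["contact_force"].round(2),"w",round(o["gripper_width"],3))
    C=cam("side");np.savez(f"pics/side{tag}.npz",**C)
    v,u=np.mgrid[0:400,0:640];K=C["mtx"];d=C["depth"]
    x=(u-K[0,2])/K[0,0]*d;y=(v-K[1,2])/K[1,1]*d
    P=(np.stack([x,-y,-d,np.ones_like(d)],-1)@C["extrinsics"].T)[...,:3]
    H=cv2.cvtColor(C["pixels"],cv2.COLOR_RGB2HSV)
    c=np.array([.6322,.0004,.144])
    L=frame.inv().apply((P-c).reshape(-1,3)).reshape(P.shape)*1000
    pred=frame.inv().apply(p+R.apply([-.0025,.086,0])+[0,0,.059]-c)*1000
    print("bail predicted rel curl (mm)",pred.round(1))
    g=(abs(L[...,0]-pred[0])<14)&(abs(L[...,1])<32)&(abs(L[...,1])>9)&(L[...,2]>pred[2]-8)&(L[...,2]<pred[2]+8)&(H[...,1]<110)&(d>0)
    if g.sum()>3: print("bail meas",g.sum(),np.percentile(L[g],[3,50,97],axis=0).round(1).tolist())
    near=(abs(L[...,0])<32)&(abs(L[...,1])<10)&(L[...,2]>-20)&(L[...,2]<40)&(d>0)&(H[...,1]<110)
    Q=L[near]
    for z in range(-20,40,10):
        q=Q[(Q[:,2]>=z)&(Q[:,2]<z+10)]
        if len(q)>2: print(z,len(q),"x",np.percentile(q[:,0],[5,50,95]).round(1),"y",np.percentile(q[:,1],[5,50,95]).round(1))
    org=(H[...,0]<16)&(H[...,1]>180)&(L[...,2]>100)&(L[...,2]<175)&(abs(L[...,0])<40)&(abs(L[...,1])<40)
    if org.sum(): print("tab",org.sum(),np.percentile(L[org],[2,50,98],axis=0).round(1).tolist())
    u,v=map(int,proj(C,[.61,.01,.17]))
    a=cv2.resize(C["pixels"][v-40:v+40,u-45:u+35],(600,600),interpolation=2);cv2.imwrite(f"pics/s{tag}.png",a[:,:,::-1])
E
python3 -c "
from look import *
look('16')"
```

```text
TCP [0.5153 0.0154 0.1101] F [ 0.16  0.24 -2.94] w 0.103
bail predicted rel curl (mm) [-31.9  -1.   25. ]
bail meas 21 [[-35.6, -26.0, 18.5], [-33.4, -15.3, 25.5], [-30.4, 22.1, 28.1]]
-10 20 x [-8.4  0.3  7.9] y [-7.7 -5.1  6. ]
0 21 x [-11.    8.2  13.2] y [-7.6 -0.2  6. ]
10 19 x [-18.  -13.5  15.8] y [-8.8 -5.4  6.7]
20 11 x [-31.3  11.5  15.9] y [-8.4 -5.   5.9]
30 15 x [ 0.   7.7 14.5] y [-7.3 -4.5  4.5]
tab 118 [[-14.6, -8.7, 116.5], [-2.3, -5.5, 145.0], [11.9, 2.3, 164.1]]
```

View pics/s16.png

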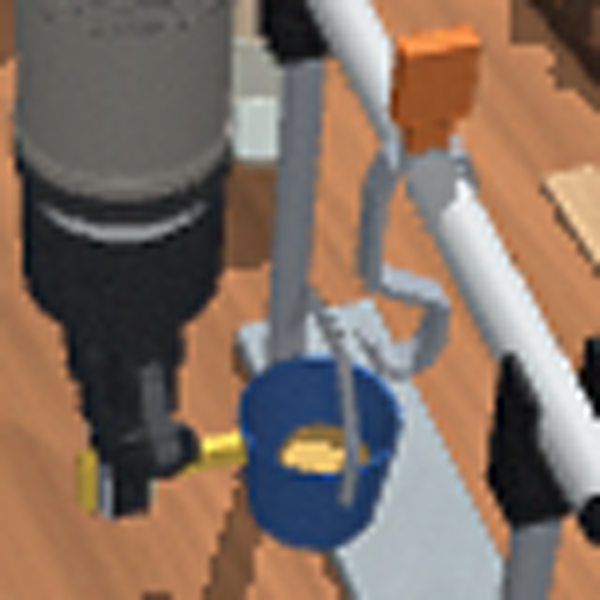

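The bail is at x −32 and z +25 mm relative to the curl seat; the tip top is at +17 mm and the roof at +37 mm. I raise 1.5 mm and advance 28 mm.

>>> {"api": "send_rows", "payload": {
  "commands": [
    {"translation":[0,0.004,-0.0015],"rot":[0,0,0],"grip":0.003},
    {"translation":[0,0.005,0],"rot":[0,0,0],"grip":0.003},
    {"translation":[0,0.005,0],"rot":[0,0,0],"grip":0.003},
    {"translation":[0,0.004,0],"rot":[0,0,0],"grip":0.003},
    {"translation":[0,0.003,0],"rot":[0,0,0],"grip":0.003}
  ]
}}

```text
t: 22.12
eef_pos: [0.5371, 0.0128, 0.1116]
tool_rot: [-0.0, 0.747, 0.665, 0.0]
contact_force: [-0.3, -0.0, -2.5]
gripper_width: 0.098
```

>>> {"api": "send_rows", "payload": {
  "commands": [
    {"translation":[0,0.004,0],"rot":[0,0,0],"grip":0.003},
    {"translation":[0,0.003,0],"rot":[0,0,0],"grip":0.003},
    {"translation":[0,0,0],"rot":[0,0,0],"grip":0.003},
    {"translation":[0,0,0],"rot":[0,0,0],"grip":0.003},
    {"translation":[0,0,0],"rot":[0,0,0],"grip":0.003}
  ]
}}

```text
t: 22.53
eef_pos: [0.5429, 0.0121, 0.1114]
tool_rot: [-0.001, 0.747, 0.665, 0.0]
contact_force: [-0.4, 0.1, -3.3]
gripper_width: 0.1
```

```bash
python3 -c "
from look import *
look('17')"
```

```text
TCP [0.5429 0.0121 0.1114] F [-0.41  0.15 -3.27] w 0.1
bail predicted rel curl (mm) [-4.  -1.1 26.3]
bail meas 13 [[-7.4, -24.2, 21.5], [-5.7, -19.0, 25.0], [-2.9, 2.8, 29.7]]
-10 12 x [-8.  -0.7  9.2] y [-7.1 -5.5  5.5]
0 18 x [-13.    8.   14.1] y [-7.9 -4.2  2.4]
10 21 x [-17.2 -13.2  15.3] y [-8.5 -3.1  6.9]
20 15 x [-6.9 -2.1 15.1] y [-7.4 -4.3  5.7]
30 19 x [ 0.5  6.3 12.7] y [-9.2 -3.9  6.1]
tab 119 [[-14.5, -7.9, 118.3], [-2.8, -5.7, 145.4], [11.3, 2.0, 163.6]]
```

View pics/s17.png

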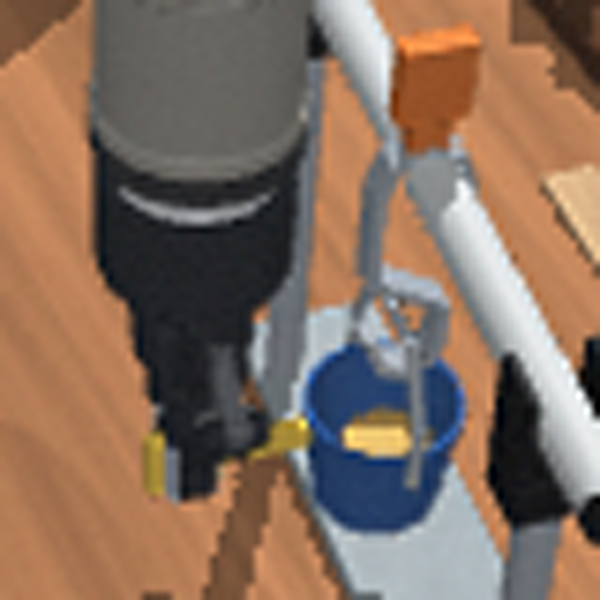

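The bail has passed over the tip and lies under the slant; the hook is undisturbed (tab unchanged, F steady). Move 3 mm more forward while lowering 20 mm.

>>> {"api": "send_rows", "payload": {
  "commands": [
    {"translation":[0,0.0005,0.004],"rot":[0,0,0],"grip":0.003},
    {"translation":[0,0.001,0.004],"rot":[0,0,0],"grip":0.003},
    {"translation":[0,0.001,0.004],"rot":[0,0,0],"grip":0.003},
    {"translation":[0,0.001,0.004],"rot":[0,0,0],"grip":0.003},
    {"translation":[0,0,0.004],"rot":[0,0,0],"grip":0.003}
  ]
}}

```text
t: 23.0
eef_pos: [0.5468, 0.0117, 0.0909]
tool_rot: [-0.0, 0.747, 0.665, 0.0]
contact_force: [1.4, -0.1, -1.6]
gripper_width: 0.097
```

>>> {"api": "send_rows", "payload": {
  "commands": [
    {"translation":[0,0,0],"rot":[0,0,0],"grip":0.003},
    {"translation":[0,0,0.001],"rot":[0,0,0],"grip":0.003},
    {"translation":[0,0,0.001],"rot":[0,0,0],"grip":0.003},
    {"translation":[0,0,0],"rot":[0,0,0],"grip":0.003},
    {"translation":[0,0,0],"rot":[0,0,0],"grip":0.003}
  ]
}}

```text
t: 23.42
eef_pos: [0.5467, 0.0117, 0.0896]
tool_rot: [-0.0, 0.747, 0.665, 0.0]
contact_force: [0.3, -0.2, -2.3]
gripper_width: 0.107
```

```bash
python3 -c "
from look import *
look('18')"
```

```text
TCP [0.5467 0.0117 0.0896] F [ 0.32 -0.19 -2.27] w 0.107
bail predicted rel curl (mm) [-0.2 -1.1  4.6]
bail meas 18 [[-2.7, -26.9, -1.6], [-1.5, -14.7, 4.6], [1.4, 20.3, 8.5]]
-10 11 x [-7.7 -1.1  9.1] y [-7.  -5.7  7.4]
0 32 x [-11.8   0.2  12.8] y [-7.  -2.4  7.7]
10 20 x [-17.6  -1.4  15.9] y [-7.5 -2.1  6. ]
20 4 x [11.6 12.8 15.5] y [-7.3 -5.5  0.2]
30 18 x [-0.4  8.2 14.6] y [-8.5 -3.5  6.5]
tab 118 [[-14.5, -8.8, 119.6], [-2.7, -5.5, 145.4], [12.6, 0.7, 163.9]]
```

View pics/s18.png

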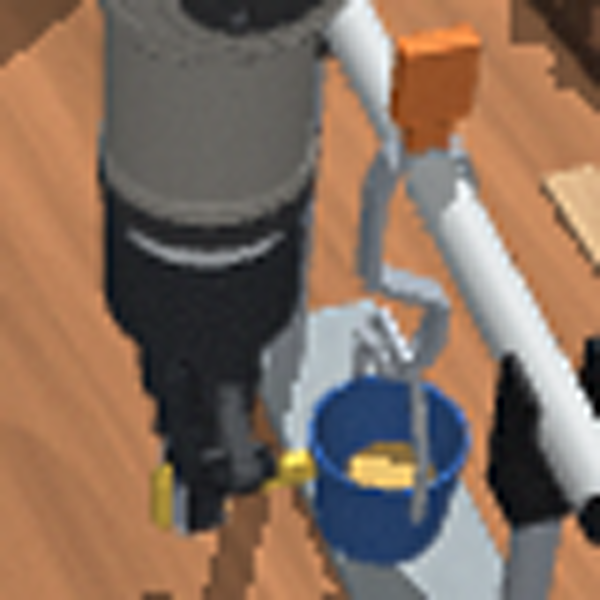

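Bail 4.6 mm above the seat, still no load transfer. Continue in small steps.

>>> {"api": "send_rows", "payload": {
  "commands": [
    {"translation":[0,0,0.002],"rot":[0,0,0],"grip":0.003},
    {"translation":[0,0,0.0015],"rot":[0,0,0],"grip":0.003},
    {"translation":[0,0,0.001],"rot":[0,0,0],"grip":0.003},
    {"translation":[0,0,0],"rot":[0,0,0],"grip":0.003},
    {"translation":[0,0,0],"rot":[0,0,0],"grip":0.003}
  ]
}}

```text
t: 23.88
eef_pos: [0.5471, 0.0117, 0.0852]
tool_rot: [-0.0, 0.747, 0.665, 0.001]
contact_force: [0.2, 0.6, -0.1]
gripper_width: 0.103
```

>>> {"api": "send_rows", "payload": {
  "commands": [
    {"translation":[0,0,0],"rot":[0,0,0],"grip":0.003},
    {"translation":[0,0,0.001],"rot":[0,0,0],"grip":0.003},
    {"translation":[0,0,0],"rot":[0,0,0],"grip":0.003},
    {"translation":[0,0,0],"rot":[0,0,0],"grip":0.003},
    {"translation":[0,0,0],"rot":[0,0,0],"grip":0.003}
  ]
}}

```text
t: 24.3
eef_pos: [0.5469, 0.0117, 0.0842]
tool_rot: [-0.0, 0.747, 0.665, 0.001]
contact_force: [-1.0, -0.3, 2.1]
gripper_width: 0.104
```

```bash
python3 -c "
from look import *
look('19')"
```

```text
TCP [0.5469 0.0117 0.0842] F [-0.98 -0.3   2.13] w 0.104
bail predicted rel curl (mm) [ 0.  -1.  -0.8]
bail meas 21 [[-4.5, -25.9, -7.3], [-1.4, -11.9, -0.8], [2.1, 24.6, 2.6]]
-10 22 x [-8.9 -1.4 11. ] y [-7.8 -3.9  7. ]
0 24 x [-17.2   5.3  12.4] y [-8.2 -3.5  5.5]
10 17 x [-17.8  10.1  15.4] y [-7.6 -4.6  6.4]
20 7 x [ 8.9 13.6 16. ] y [-8.4 -6.3 -0.1]
30 21 x [-4.6  4.4 11.2] y [-7.8 -4.   6.4]
tab 119 [[-14.7, -8.3, 116.1], [-2.8, -5.5, 141.9], [12.3, 0.7, 161.2]]
```

Load has moved onto the bar and slightly past it (F +2.1 N, tab down about 2.5 mm). Back up 1.4 mm so the bar carries just the pail, then open gently.

>>> {"api": "send_rows", "payload": {
  "commands": [
    {"translation":[0,0,-0.0014],"rot":[0,0,0],"grip":0.003},
    {"translation":[0,0,0],"rot":[0,0,0],"grip":0.003},
    {"translation":[0,0,0],"rot":[0,0,0],"grip":0.003},
    {"translation":[0,0,0],"rot":[0,0,0],"grip":0.003},
    {"translation":[0,0,0],"rot":[0,0,0],"grip":0.003}
  ]
}}

```text
t: 24.77
eef_pos: [0.5466, 0.0117, 0.0853]
tool_rot: [-0.0, 0.747, 0.665, 0.0]
contact_force: [-1.0, -0.6, 0.1]
gripper_width: 0.105
```

>>> {"api": "send_rows", "payload": {
  "commands": [
    {"translation":[0,0,0],"rot":[0,0,0],"grip":0.007},
    {"translation":[0,0,0],"rot":[0,0,0],"grip":0.009},
    {"translation":[0,0,0],"rot":[0,0,0],"grip":0.012},
    {"translation":[0,0,0],"rot":[0,0,0],"grip":0.015},
    {"translation":[0,0,0],"rot":[0,0,0],"grip":0.018}
  ]
}}

```text
t: 25.18
eef_pos: [0.5466, 0.0117, 0.0854]
tool_rot: [-0.0, 0.747, 0.665, 0.0]
contact_force: [0.3, -0.1, 0.4]
gripper_width: 0.211
```

>>> {"api": "send_rows", "payload": {
  "commands": [
    {"translation":[0,0,0],"rot":[0,0,0],"grip":0.022},
    {"translation":[0,0,0],"rot":[0,0,0],"grip":0.026},
    {"translation":[0,0,0],"rot":[0,0,0],"grip":0.03},
    {"translation":[0,0,0],"rot":[0,0,0],"grip":0.035},
    {"translation":[0,0,0],"rot":[0,0,0],"grip":0.04}
  ]
}}

```text
t: 25.6
eef_pos: [0.5467, 0.0117, 0.0854]
tool_rot: [-0.0, 0.747, 0.665, 0.0]
contact_force: [0.5, -0.2, -0.6]
gripper_width: 0.469
```

```bash
python3 -c "
from look import *
look('20')
w=cam('wrist');save(w,'w20.png')"
```

```text
TCP [0.5467 0.0117 0.0854] F [ 0.47 -0.21 -0.65] w 0.469
bail predicted rel curl (mm) [-0.2 -1.1  0.4]
bail meas 17 [[-4.9, -23.5, -4.9], [-3.7, -13.0, 2.2], [1.4, 19.9, 5.4]]
-10 18 x [-9.2 -0.8  8.2] y [-8.6 -4.8  5.7]
0 25 x [-14.3   0.3  11.3] y [-7.4 -2.8  7.4]
10 18 x [-19.5 -15.1  13.3] y [-7.5 -4.   5.6]
20 8 x [ 9.3 11.8 13.8] y [-8.3 -6.2 -0.5]
30 18 x [-5.9  3.8 11. ] y [-7.3 -5.9  4.1]
tab 120 [[-14.1, -8.5, 118.1], [-1.8, -5.4, 144.0], [13.3, 2.2, 161.9]]
```

View pics/s20.png

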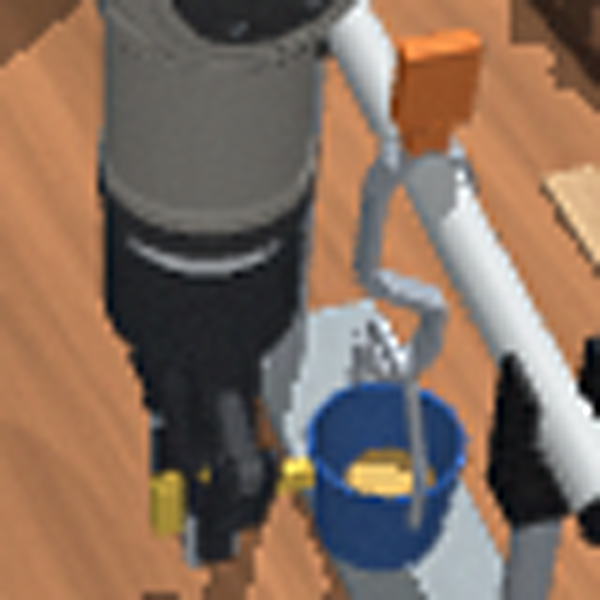

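View pics/w20.png

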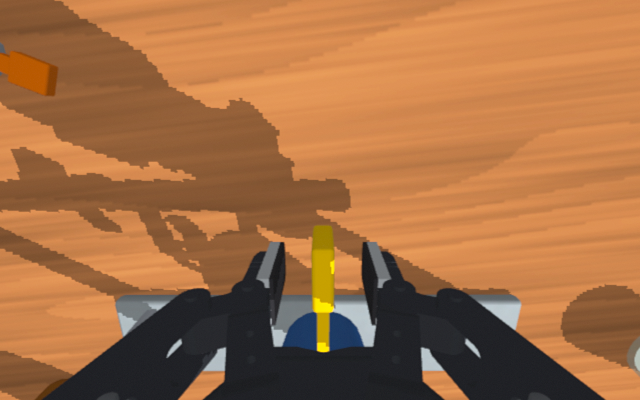

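Both hang freely: the plate at (323,265) is clear between the open pads at u 275 and 370, and the bar still shows about the same tab height. Back the hand straight out toward the robot.

>>> {"api": "send_rows", "payload": {
  "commands": [
    {"translation":[0,-0.008,0],"rot":[0,0,0],"grip":0.045},
    {"translation":[0,-0.014,0],"rot":[0,0,0],"grip":0.045},
    {"translation":[0,-0.02,0],"rot":[0,0,0],"grip":0.045},
    {"translation":[0,-0.02,0],"rot":[0,0,0],"grip":0.045},
    {"translation":[0,-0.02,-0.005],"rot":[0,0,0],"grip":0.045}
  ]
}}

```text
t: 26.12
eef_pos: [0.4631, 0.0211, 0.0898]
tool_rot: [-0.001, 0.747, 0.665, -0.0]
contact_force: [0.6, 0.0, 0.6]
gripper_width: 0.527
```

>>> {"api": "send_rows", "payload": {
  "commands": [
    {"translation":[0.01,0,-0.01],"rot":[0,0,0],"grip":0.045},
    {"translation":[0.01,0,-0.01],"rot":[0,0,0],"grip":0.045},
    {"translation":[0,0,0],"rot":[0,0,0],"grip":0.045},
    {"translation":[0,0,0],"rot":[0,0,0],"grip":0.045},
    {"translation":[0,0,0],"rot":[0,0,0],"grip":0.045}
  ]
}}

```text
t: 26.53
eef_pos: [0.4671, 0.0405, 0.1101]
tool_rot: [-0.0, 0.747, 0.665, 0.0]
contact_force: [-0.0, -0.4, -0.5]
gripper_width: 0.529
```

>>> {"api": "send_rows", "payload": {
  "commands": [
    {"translation":[0,0,0],"rot":[0,0,0],"grip":0.045},
    {"translation":[0,0,0],"rot":[0,0,0],"grip":0.045},
    {"translation":[0,0,0],"rot":[0,0,0],"grip":0.045},
    {"translation":[0,0,0],"rot":[0,0,0],"grip":0.045},
    {"translation":[0,0,0],"rot":[0,0,0],"grip":0.045}
  ]
}}

```text
t: 26.95
eef_pos: [0.4675, 0.0408, 0.1102]
tool_rot: [-0.0, 0.747, 0.665, 0.0]
contact_force: [-0.5, -0.2, 0.2]
gripper_width: 0.525
```

```bash
python3 - <<'E'
from look import *
look('21')
C=dict(np.load('pics/side21.npz'));u,v=map(int,proj(C,[.60,.01,.15]))
cv2.imwrite("pics/s21b.png",cv2.resize(C["pixels"][v-60:v+60,u-60:u+60],(600,600),interpolation=2)[:,:,::-1])
S0=dict(np.load('pics/side0.npz'))
v,u=np.mgrid[0:400,0:640];K=C["mtx"];d=C["depth"]
x=(u-K[0,2])/K[0,0]*d;y=(v-K[1,2])/K[1,1]*d
P=(np.stack([x,-y,-d,np.ones_like(d)],-1)@C["extrinsics"].T)[...,:3]
H=cv2.cvtColor(C["pixels"],cv2.COLOR_RGB2HSV)
# hook tilt: shank outer x vs z ; pail rim plane
c=np.array([.6322,.0004,.144]);L=frame.inv().apply((P-c).reshape(-1,3)).reshape(P.shape)*1000
for z in (55,65,75,85):
    m=(abs(L[...,2]-z)<5)&(abs(L[...,1])<10)&(L[...,0]<-10)&(L[...,0]>-40)&(H[...,1]<110);print(z,m.sum(),np.percentile(L[m][:,0],[5,50,95]).round(1) if m.sum() else "")
b=(abs(L[...,0])<60)&(abs(L[...,1])<60)&(L[...,2]>-120)&(L[...,2]<-30)&(H[...,0]>98)&(H[...,0]<122)&(H[...,1]>140)
B=L[b];print("pail",len(B),np.percentile(B,[2,50,98],axis=0).round(1).tolist())
q=(L[...,0]<-55)&(L[...,0]>-130)&(abs(L[...,1])<30)&(L[...,2]>-110)&(L[...,2]<-20)&(H[...,0]>=20)&(H[...,0]<34)&(H[...,1]>170);Y=L[q];print("plate",len(Y),np.percentile(Y,[2,50,98],axis=0).round(1).tolist())
# jar/beaker change in side image
df=np.abs(C["pixels"].astype(int)-S0["pixels"].astype(int)).sum(-1)
print("jar diff",df[235:270,395:425].mean(),"beaker",df[128:156,325:338].mean())
E
```

```text
TCP [0.4675 0.0408 0.1102] F [-0.48 -0.2   0.17] w 0.525
bail predicted rel curl (mm) [-82.3  18.7  25.2]
-10 16 x [-9.  -4.3  6.2] y [-8.5 -3.4  7.2]
0 26 x [-14.7   5.9  10.7] y [-9.2 -3.3  5.3]
10 18 x [-19.1 -15.4  13.5] y [-7.3 -4.1  5.4]
20 7 x [ 8.9 12.1 14.8] y [-8.1 -5.5  0.6]
30 19 x [-5.4  4.3 11.2] y [-7.9 -5.6  5.6]
tab 122 [[-14.1, -8.9, 117.4], [-1.7, -5.3, 144.4], [12.9, 2.4, 161.7]]
55 11 [-21.6 -19.6 -15.1]
65 8 [-21.5 -21.  -17.3]
75 8 [-21.1 -20.6 -17.8]
85 10 [-21.1 -20.2 -16.2]
pail 290 [[-32.5, -31.0, -99.6], [-7.5, -3.3, -67.5], [27.5, 31.4, -49.3]]
plate 3 [[-102.8, -6.5, -69.4], [-97.8, -5.1, -68.2], [-77.2, -0.8, -47.4]]
jar diff 11.17047619047619 beaker 14.409340659340659
```

View pics/s21b.png

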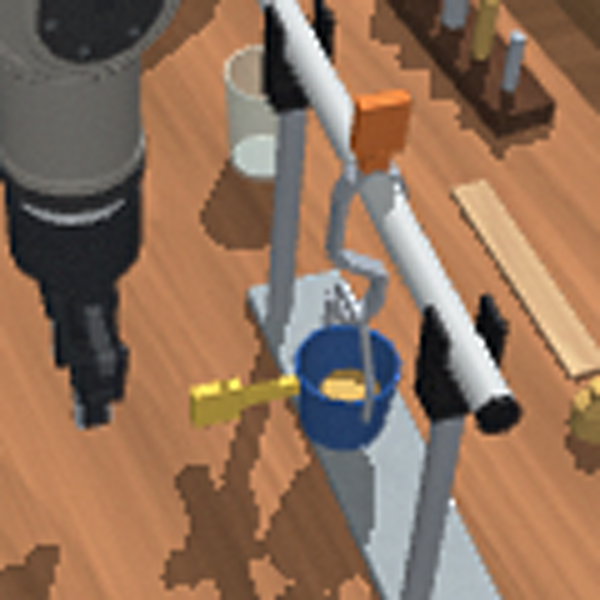

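Both hang freely: hook upright in the groove, pail level, hand well clear, beaker and jar unmoved. Handing in.

```bash
python3 -c "
from h import *
print(hand_in()); print(get_obs()['t'])"
```

```text
the job is handed in; nothing more can be done
None
the job is handed in; nothing more can be done
```

I hung the S-hook (the larger orange one, from the wooden block) in the red groove, hung the blue pail on its lower curl by the bail, and let go. I handed the job in at about 27 s of the 72 s; no verdict was given.

- **Hook in the groove:** I centred it by sight, with red showing evenly on both sides of the strip. Contact came near the 39 mm seated height, not the 46.5 mm riding height. In the last side picture the shank is upright.
- **Pail:** It hangs with the bail in the lower curl and looks level in the last side picture. That picture gave no bail reading, so the distance from the curl seat is not measured there. Just after release the bail measured about 4 mm from the seat.
- **Bar sag:** The tab sat about 2 mm lower with the pail on. From the measured forces, the bar was pressed down about 4 mm at most while I lowered the pail. Sag cannot be read directly, so these are estimates.
- **Beaker and jar:** Both look unmoved; their patches in the side picture changed little from the start, though I did not measure their positions.
- **Readings that disagreed:** The wrist and side cameras differed by up to 7 mm once, while the arm was moving, and by about 1 mm when I repeated it at rest. Estimates of the tab height relative to the tool varied by 3–4 mm, so I set the final contact by force.

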